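# Put the column cassettes away in the divided tote

## Robot

A 6-joint arm with a two-finger parallel gripper is mounted at the origin on the work surface. World frame = base frame: x ahead of the robot, y to its left, z up, the work surface at z = 0. Lengths are in m, angles in rad, forces in N, time in s.
With the tool pointing down it reaches from about 0.25 to 0.725 m from the base axis. Payload 4 kg.
Tool frame: the origin (TCP) lies between the finger pads; the fingertips stand 11 mm ahead of it and the grasp point (between the pads) lies 8 mm behind it (bot.tip_extent is the distance from the TCP to the fingertips, in m); z points along the fingers, y is the line along which they close (so a half turn about z gives the same grasp; the last joint's range is limited). The gripper opens to 85 mm and grips with 20 to 120 N. Pads are 22 mm wide; open, the fingers measure 114 mm over their backs; the gripper's body (76 mm by 85 mm) begins 54 mm behind the grasp point. The pads swing forward as they close: fully open they stand 13 mm farther back than shut.
Start: joints at [-1.339, 0.241, 0.005, 1.335, 0, 1.571], TCP at [0.115, -0.487, 0.242] pointing down, gripper open.
Joint ranges: [-2.72, 2.72], [-1.05, 1.87], [-1.09, 1.28], [-1.99, 2.15], [-1.42, 1.44], [-3.14, 3.14]. Speed limits (rad/s): [2.79, 2.79, 3.14, 3.14, 3.14, 3.14].

## Interface

Orientations are given as a unit quaternion [x, y, z, w].
In Python, from workcell import bot gives the robot as it stands. The module is installed in compiled form; this text tells all that it offers.
- The arm moves only by the tool drive_tool, never from a script. Its argument "rows" is a list of rows, each an object of numbers: "dx", "dy", "dz": the shift along the tool's x, y, z in units of 50 mm (1.0 is 50 mm); "wx", "wy", "wz": the turn, a rotation vector about the tool's x, y, z in units of 5 degrees (1.0 is 5 degrees); "hand": the finger opening in mm, from 0 to 85.4. A call has 1 to 20 rows; each row is the pose to reach, as a shift and turn from the pose commanded when the call began, along the tool's axes at that moment; what a row does not reach only later rows make up. A row lasts 1/10 s, in which the tool goes at most 50 mm and 8.59 degrees, less where a joint would pass 70% of its speed; a pose out of reach is approached as far as the arm can. A call with a gripper value outside its range is refused whole. The fingers move at their own pace and stop on an object; the grip force is fixed at half the most. Time passes only in rows, so rows that repeat a pose let the fingers close. It gives the time, the measured TCP pose, the force, the opening and the grip force at its end, in the units of the state.
- bot.get_obs(): the state, without advancing time (a new reading comes with each control period).
- bot.camera(name): name is "scene" or "top" or "wrist"; returns the picture (400x640x3 uint8, red, green, blue); there is no depth.
- bot.get_calibration(name): a dict with "vfov" (degrees; the focal length in pixels is half the picture's height over the tangent of half this angle, whatever the lens; pixels are square), "cx", "cy" (the principal point, pixels), "origin" and "rotation" of the camera in the world; the wrist camera has in their place "mount" (4x4, takes a point from camera to tool coordinates, whose origin is the TCP and whose axes are the flange's). Camera axes: x right, y up, looking along -z (the intrinsics and any distortion apply to the point x, -y, -z); pixel columns grow to the right and rows downward; lengths in m; the calibration is good to about 2 mm. A picture is of the moment at which its call begins: read the wrist's pose just before it. get_calibration takes no time and is no camera call.
- bot.job_done(): hands the job in; it is judged then, once.
Trained networks look in the newest picture that a camera, given by its name, has taken for a name from the list of things; names that differ only in an ending like _2 or _b are one class to them, and where a whole thing is asked for, a point or a joint stands for the part that bears it (a point fixed in the world has none). Each returns a list of dicts, best first, with "score" (0 to 1); they miss things now and then, are a little off and sometimes report something else, mostly with a low value. They report only what shows in the picture. A call takes as long as a camera call. They do not tell look-alikes from the thing itself.
- bot.look_for(camera, thing): "extent" ([centre column, centre row, width, height] in pixels, round what is visible of it).
- bot.outline_of(camera, thing): "region" (400x640 bool, what is visible of it) and "extent" ([centre column, centre row, width, height] in pixels, round what is visible of it).
The state is a dict: "clock": time; "joint_pos": joint angles; "joint_vel": joint speeds; "tau": joint torques, N m; "eef_pos": TCP position; "tool_rot": TCP orientation; "ft_force": force on the tool from outside, world axes, zero at the start; "ft_torque": the same for the moment, N m; "grip_width": finger opening in m; "grasp_force": force on a finger pad.
Only numpy, scipy, OpenCV 4.12 (cv2) and the standard library are available. Lean on these libraries where they do the work, as an engineer would, in place of code of your own. Each camera call takes 0.05 s, during which the arm holds its last target. There are 200 camera calls.

## Task

Put the two loose column cassettes away in the divided blue tote, each in the compartment that matches its width: slide it in through the front, lengthways, and push it until the sprung ball clicks into the notch in its side, and no further. One compartment stays empty; leave the bottle, the jar and the spanner alone.

Things in the scene. Friction and masses are not known exactly. Their poses are not given: they have to be found in the camera images.
- center_narrow (a point): Centre (half-way up) of the narrow cassette, a loose aluminium block 90 mm long (its x) x 32 mm wide (y) x 28 mm high, a steel column lying along its top (to 34 mm). Same either way round. Sides 32 mm apart for x -31 to +31 mm, plain in the upper half (grasp there), notched in the lower; ends taper at 30 degrees over 14 mm to flat end faces 16 mm wide. 0.14 to 0.28 kg.
- notch_narrow (a point): Bottom of the notch in the left (+y) side of the narrow cassette, 7 mm above its underside, at mid-length; the right side has the same. Lower half only (14 mm up): a V 8 mm deep, flanks sloping at 45 degrees out to x = -8 and +8 mm. Pushed in, the cassette slides at 0 to 2 N, needs 5 to 11 N as an end taper presses the ball back, 3 to 6 N riding on, and 0 to 1.5 N as the ball drops in the notch.
- center_middle (a point): Centre (half-way up) of the middle cassette, a loose aluminium block 90 mm long (its x) x 44 mm wide (y) x 28 mm high, a steel column lying along its top (to 34 mm). Same either way round. Sides 44 mm apart for x -31 to +31 mm, plain in the upper half (grasp there), notched in the lower; ends taper at 30 degrees over 14 mm to flat end faces 28 mm wide. 0.2 to 0.39 kg.
- notch_middle (a point): Bottom of the notch in the left (+y) side of the middle cassette, 7 mm above its underside, at mid-length; the right side has the same. Lower half only (14 mm up): a V 8 mm deep, flanks sloping at 45 degrees out to x = -8 and +8 mm. Pushed in, the cassette slides at 0 to 2 N, needs 5 to 11 N as an end taper presses the ball back, 3 to 6 N riding on, and 0 to 1.5 N as the ball drops in the notch.
- mouth_narrow (a point): Middle of the mouth of the narrow compartment, at its floor; x points into it, y left, z up. Clear width 34.5 mm (for the 32 mm size), flared over the first 11 mm. Walls 37 mm high, back wall 102 mm in. Straps over the top, 4 mm thick, at x 4 to 16 and 85 to 105 mm (underside 37 mm up), so it is loaded only through the mouth.
- ball_narrow (a joint): Sprung steel ball, 11 mm diameter, 7 mm above the floor in the left (+y) wall of the narrow compartment: 0 = out (5.5 mm proud), 0.0065 m = fully pressed in. 4.5 N preload, 0.9 N per mm. Lies 20 to 40 mm inside the mouth, differing each time and not given: to be felt. The notch centre must end beside it.
- mouth_middle (a point): Middle of the mouth of the middle compartment, at its floor; x points into it, y left, z up. Clear width 46.5 mm (for the 44 mm size), flared over the first 11 mm. Walls 37 mm high, back wall 102 mm in. Straps over the top, 4 mm thick, at x 4 to 16 and 85 to 105 mm (underside 37 mm up), so it is loaded only through the mouth.
- ball_middle (a joint): Sprung steel ball, 11 mm diameter, 7 mm above the floor in the left (+y) wall of the middle compartment: 0 = out (5.5 mm proud), 0.0065 m = fully pressed in. 4.5 N preload, 0.9 N per mm. Lies 20 to 40 mm inside the mouth, differing each time and not given: to be felt. The notch centre must end beside it.
- mouth_wide (a point): Middle of the mouth of the wide compartment, at its floor; x points into it, y left, z up. Clear width 58.5 mm (for the 56 mm size), flared over the first 11 mm. Walls 37 mm high, back wall 102 mm in. Straps over the top, 4 mm thick, at x 4 to 16 and 85 to 105 mm (underside 37 mm up), so it is loaded only through the mouth.
- ball_wide (a joint): Sprung steel ball, 11 mm diameter, 7 mm above the floor in the left (+y) wall of the wide compartment: 0 = out (5.5 mm proud), 0.0065 m = fully pressed in. 4.5 N preload, 0.9 N per mm. Lies 20 to 40 mm inside the mouth, differing each time and not given: to be felt. The notch centre must end beside it.
- apron (a point): Centre of the tote's open loading apron: level grey plate 110 mm (x) x 252 mm (y), top 6 mm above the bench, running on into the compartments as their floor; the mouths are 55 mm farther along x. The tote is fixed; its three compartments stand side by side 80 mm apart, in varying order. A clicked-in cassette sticks 5 to 25 mm out of the mouth; pushed on, the ball leaves the notch.
- amber_bottle: Amber bottle, 60 mm diameter, 130 mm high, standing; bystander. Origin at the centre of its underside.
- jar: Amber jar, 56 mm diameter, 80 mm high, standing; bystander. Origin at the centre of its underside.
- spanner: Steel spanner 150 mm long lying beyond the tote; bystander. Origin in its middle, on the underside.
There are look-alikes about, which are no part of the job. What is shaped like the part that bears center_narrow but orange, turquoise or yellow is not meant.

How it is judged:
At the end, for the whole second after the job is handed in: Each of the two cassettes lies flat in the compartment of its own size, lengthways (within 0.12 rad), with its centre 14 to 46 mm inside the mouth and within 6 mm of the compartment's middle line, and that compartment's sprung ball is out in the cassette's notch (pushed back less than 1.5 mm) (x of center_narrow in the frame of mouth_narrow between 0.014 and 0.046 m and y of center_narrow in the frame of mouth_narrow between -0.006 and 0.006 m and angle between each of center_narrow, center_middle's own z axis and vertical below 0.1 rad and angle between the x axis of center_narrow and the x axis of mouth_narrow, either way round below 0.12 rad and value of joint each of ball_narrow, ball_middle below 0.0015 m and x of center_middle in the frame of mouth_middle between 0.014 and 0.046 m and y of center_middle in the frame of mouth_middle between -0.006 and 0.006 m and angle between the x axis of center_middle and the x axis of mouth_middle, either way round below 0.12 rad); the robot touches nothing.
It fails at once if the amber bottle is shifted by more than 30 mm (distance of amber_bottle from where it was at the start of the episode above 0.03 m).
It fails at once if the jar is shifted by more than 30 mm (distance of jar from where it was at the start of the episode above 0.03 m).
It fails at once if the spanner is shifted by more than 30 mm (distance of spanner from where it was at the start of the episode above 0.03 m).
It fails at once if the amber bottle is knocked over (angle between amber_bottle's own z axis and vertical above 0.5 rad).
It fails at once if the jar is knocked over (angle between jar's own z axis and vertical above 0.5 rad).
It also fails if it takes over 72 s, if anything falls off the work surface, if the arm or the gripper's body presses on something with over 40 N, if the wrist force passes 120 N, or if a joint passes its speed limit or range.

## Working session

There is one attempt and no reset: what is moved stays moved. The work goes in short steps, Python scripts to look and compute and a tool call to move; the robot and the scene stay as the last step left them, time stands still between calls to the robot, and variables do not carry over. Pictures are saved under pics/ and viewed, at most 11 in all, crops included, and the job is handed in when it is done.

Besides the shell and the picture viewer there is one more tool, called by a JSON object that holds its "name" and its "arguments", one argument or row to a line. drive_tool: Moves the arm, as the interface text tells. Its arguments: {"type":"object","properties":{"rows":{"type":"array","items":{"type":"object","properties":{"dx":{"type":"number"},"dy":{"type":"number"},"dz":{"type":"number"},"wx":{"type":"number"},"wy":{"type":"number"},"wz":{"type":"number"},"hand":{"type":"number"}}}}},"required":["rows"]}

```bash
mkdir -p pics; cat > h.py <<'E'
import numpy as np,cv2
from workcell import bot
from scipy.spatial.transform import Rotation as R
def cam(name):
    c=bot.get_calibration(name); f=200/np.tan(np.radians(c['vfov'])/2)
    if 'mount' in c:
        o=bot.get_obs();M=np.array(c['mount']);T=np.eye(4);T[:3,:3]=R.from_quat(o['tool_rot']).as_matrix();T[:3,3]=o['eef_pos'];W=T@M
        return f,c['cx'],c['cy'],W[:3,3],W[:3,:3],c
    return f,c['cx'],c['cy'],np.array(c['origin']),np.array(c['rotation']).reshape(3,3),c
def ray(C,u,v,z):
    f,cx,cy,o,Rm,_=C
    d=Rm@np.array([(u-cx)/f,-(v-cy)/f,-1]);return o+d*(z-o[2])/d[2]
def proj(C,p):
    f,cx,cy,o,Rm,_=C
    q=Rm.T@(np.array(p)-o);return cx+f*q[0]/-q[2],cy-f*q[1]/-q[2]
def save(n,im):cv2.imwrite('pics/'+n,im[:,:,::-1])
E
python3 - <<'E'
from h import *
for n in ['top','scene']:
    C=cam(n);im=bot.camera(n);save(n+'0.png',im);print(n,C[5])
    for t in ['center_narrow','center_middle','mouth_narrow','apron','amber_bottle','jar','spanner','ball_narrow']:
        for d in bot.look_for(n,t)[:5]:
            e=d['extent'];print(t,round(d['score'],2),np.round(e),ray(C,e[0],e[1],0.014).round(3))
print(cam('wrist')[5]); print(bot.get_obs())
E
```

```text
Traceback (most recent call last):
  File "h.py", line 9, in cam
    return f,c['cx'],c['cy'],np.array(c['origin']),np.array(c['rotation']).reshape(3,3),c
                                                   ~~~~~~~~~~~~~~~~~~~~~~~~~~~~~~~^^^^^
ValueError: cannot reshape array of size 4 into shape (3,3)
```

```bash
sed -i "s/np.array(c\['rotation'\]).reshape(3,3)/R.from_quat(c['rotation']).as_matrix()/" h.py
python3 - <<'E'
from h import *
for n in ['top','scene']:
    C=cam(n);im=bot.camera(n);save(n+'0.png',im);print(n,C[5])
    for t in ['center_narrow','center_middle','mouth_narrow','apron','amber_bottle','jar','spanner','ball_narrow']:
        for d in bot.look_for(n,t)[:5]:
            e=d['extent'];print(t,round(d['score'],2),np.round(e),ray(C,e[0],e[1],0.014).round(3))
print(cam('wrist')[5]); print(bot.get_obs())
E
```

```text
top {'vfov': 49.92975250729552, 'cx': 323.0359241117396, 'cy': 201.69889284440944, 'origin': array([ 0.34437767, -0.00974738,  1.1743194 ]), 'rotation': array([ 0.06134397, -0.06164019, -0.70111071,  0.7077296 ])}
center_narrow 0.93 [416. 286.  38.  15.] [ 0.324 -0.258  0.014]
center_narrow 0.75 [478. 224.  32.  20.] [ 0.491 -0.43   0.014]
center_narrow 0.73 [440. 243.  16.  35.] [ 0.439 -0.327  0.014]
center_narrow 0.57 [470. 283.  21.  34.] [ 0.333 -0.402  0.014]
center_middle 0.92 [190. 214.  26.  39.] [0.511 0.353 0.014]
mouth_narrow 0.56 [316. 182.  39.  46.] [0.604 0.011 0.014]
apron 0.63 [342. 208. 107.  96.] [ 0.531 -0.062  0.014]
amber_bottle 0.97 [200. 142.  27.  32.] [0.714 0.337 0.014]
jar 0.89 [455. 146.  27.  23.] [ 0.712 -0.378  0.014]
spanner 0.54 [323. 124.  13.  50.] [ 0.771 -0.007  0.014]
ball_narrow 0.48 [188. 214.  23.  37.] [0.511 0.358 0.014]
scene {'vfov': 53.88530483750636, 'cx': 323.87036568818144, 'cy': 199.8683773743798, 'origin': array([ 1.12690065, -0.2603921 ,  0.90343036]), 'rotation': array([0.2512734 , 0.17452096, 0.52393651, 0.79491801])}
center_nar
[... 1203 characters left out ...]
'clock': 0.9, 'joint_pos': array([-1.33900748e+00,  2.40550788e-01,  5.00582147e-03,  1.33522976e+00,
       -1.51770125e-05,  1.57079423e+00]), 'joint_vel': array([-0.00036337, -0.00074589, -0.00116365, -0.0002549 ,  0.00017177,
       -0.00072625]), 'tau': array([-1.42362505e-04, -3.72192585e+01,  2.52695525e+01,  1.08244400e-03,
        1.07253293e-04, -9.58296269e-07]), 'eef_pos': array([ 0.11485295, -0.48662027,  0.2423333 ]), 'tool_rot': array([ 9.93291633e-01,  1.15636202e-01, -6.28866422e-06,  1.16058065e-05]), 'ft_force': array([ 0.3850002 ,  0.2844568 , -0.04138371]), 'ft_torque': array([ 0.04759007,  0.02138852, -0.00358923]), 'grasp_force': 0.0, 'grip_width': 0.08558249192352264}
```

View pics/top0.png

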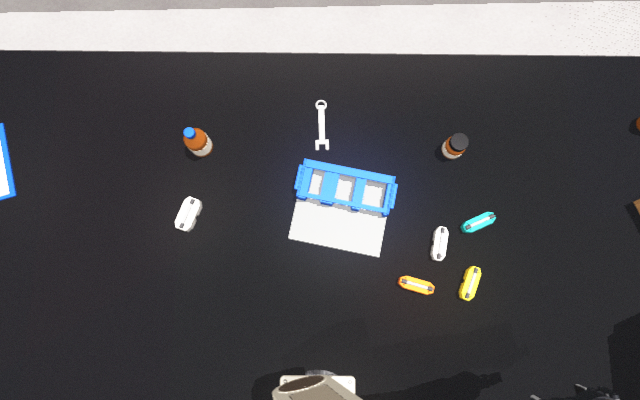

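View pics/scene0.png

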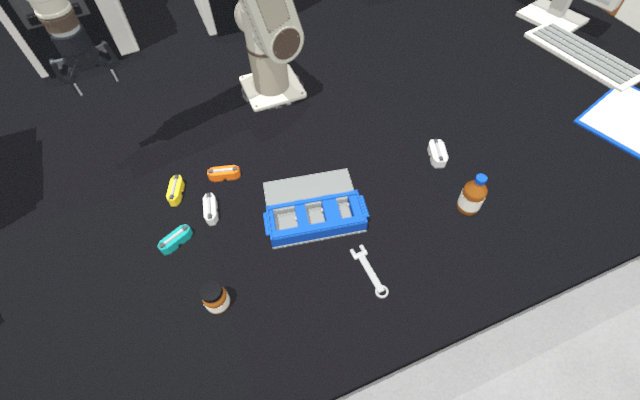

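Top view: the silver narrow cassette is at (440,243). Its look-alikes are orange (416,286), turquoise (478,224) and yellow (470,283). The silver middle cassette is at (190,214). The tote windows at (316,183), (344,190) and (374,194) grow in width from left to right, so the order looks like narrow, middle, wide.

```bash
python3 - <<'E'
from h import *
C=cam('top');im=bot.camera('top')
a=cv2.resize(im[150:265,280:400],None,fx=5,fy=5,interpolation=cv2.INTER_CUBIC)[:, :]
b=cv2.resize(im[215:265,415:465],None,fx=4,fy=4,interpolation=cv2.INTER_CUBIC)
c=np.zeros((575,800,3),np.uint8);c[:,:600]=a;c[:200,600:]=b
save('crop1.png',c)
for t in ['center_narrow','center_middle']:
    for d in bot.outline_of('top',t):
        m=d['region'].astype(np.uint8);p=np.argwhere(m)[:,::-1].astype(float)
        w=np.array([ray(C,u,v,0.02)[:2] for u,v in p]);r=cv2.minAreaRect((w*1000).astype(np.float32))
        col=np.median(im[d['region']],axis=0)
        e=np.linalg.eigh(np.cov(w.T))[1][:,1];print(t,round(d['score'],2),r,col,'long axis deg',np.degrees(np.arctan2(e[1],e[0])))
o=bot.get_obs();M=R.from_quat(o['tool_rot']).as_matrix();print(M.round(3))
E
```

```text
center_narrow 0.93 ((495.3486328125, -429.5895080566406), (33.28733444213867, 99.42274475097656), 24.775224685668945) [120. 251. 249.] long axis deg 114.52555286016727
center_narrow 0.92 ((335.59686279296875, -399.642333984375), (41.547821044921875, 91.29737854003906), 71.4792709350586) [255. 254. 138.] long axis deg 159.03983658636477
center_narrow 0.87 ((438.219482421875, -322.8155517578125), (38.28683853149414, 92.82028198242188), 79.60712432861328) [255. 254. 254.] long axis deg 168.68887418560038
center_narrow 0.57 ((328.2983093261719, -256.7222595214844), (93.110595703125, 32.05351257324219), 74.73963928222656) [255. 239. 114.] long axis deg 75.37944244314752
center_narrow 0.21 ((769.0021362304688, -5.547801971435547), (144.80958557128906, 36.29559326171875), 0.6947907209396362) [253. 252. 252.] long axis deg -177.96764648010378
center_middle 0.72 ((512.00048828125, 354.64910888671875), (53.44536590576172, 94.2649917602539), 68.38286590576172) [255. 255. 254.] long axis deg 159.68911704478535
center_middle 0.54 ((573.6424560546875, -150.94290161132812), (85.53881072998047, 116.25542449951172), 77.89641571044922) [124. 215. 255.] long axis deg 178.6562523216303
[[ 0.973  0.23   0.   ]
 [ 0.23  -0.973 -0.   ]
 [ 0.     0.    -1.   ]]
```

View pics/crop1.png

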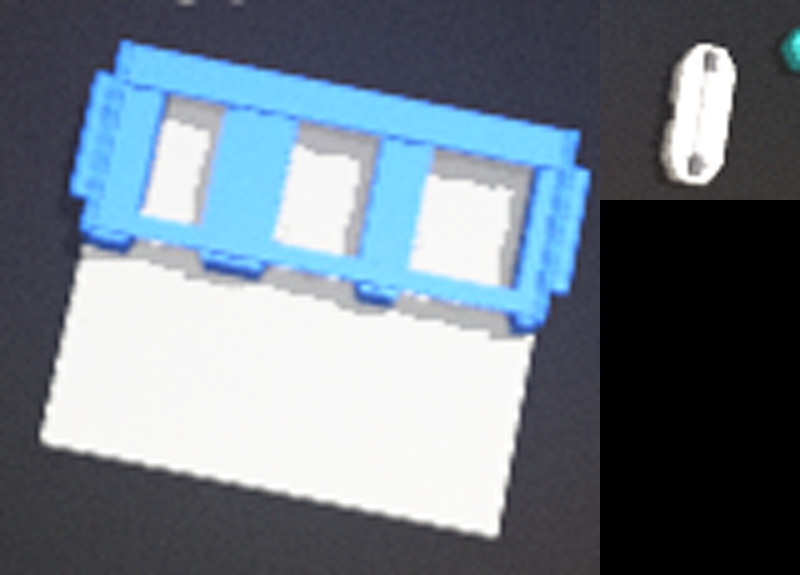

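{"name": "drive_tool", "arguments": {
  "rows": [
    {"dx": 7.04, "dy": -1.7, "dz": 0.8, "wz": 4.9, "hand": 80},
    {"dx": 7.04, "dy": -1.7, "dz": 0.8, "wz": 4.9, "hand": 80},
    {"dx": 7.04, "dy": -1.7, "dz": 0.8, "wz": 4.9, "hand": 80},
    {"dx": 7.04, "dy": -1.7, "dz": 0.8, "wz": 4.9, "hand": 80},
    {"dx": 7.04, "dy": -1.7, "dz": 0.8, "wz": 4.9, "hand": 80},
    {"dx": 7.04, "dy": -1.7, "dz": 0.8, "wz": 4.9, "hand": 80},
    {"dx": 7.04, "dy": -1.7, "dz": 0.8, "wz": 4.9, "hand": 80},
    {"dx": 7.04, "dy": -1.7, "dz": 0.8, "wz": 4.9, "hand": 80},
    {"dx": 7.04, "dy": -1.7, "dz": 0.8, "wz": 4.9, "hand": 80},
    {"dx": 7.04, "dy": -1.7, "dz": 0.8, "wz": 4.9, "hand": 80},
    {"dx": 7.04, "dy": -1.7, "dz": 0.8, "wz": 4.9, "hand": 80},
    {"dx": 7.04, "dy": -1.7, "dz": 0.8, "wz": 4.9, "hand": 80}
  ]
}}

```text
invalid input at $.rows[0]: expected keys dx, dy, dz, wx, wy, wz, hand
```

```bash
cat >> h.py <<'E'
def yaw(o):
    M=R.from_quat(o['tool_rot']).as_matrix();return M,np.degrees(np.arctan2(M[1,0],M[0,0]))
def cass(t,z=0.028,Wd=None):
    o=bot.get_obs();C=cam('wrist');im=bot.camera('wrist');M,y=yaw(o)
    print('tcp',o['eef_pos'].round(4),'yaw',y.round(2))
    for d in bot.outline_of('wrist',t)[:3]:
        p=np.argwhere(d['region'])[:,::-1]
        w=np.array([ray(C,u,v,z)[:2] for u,v in p]);r=cv2.minAreaRect((w*1000).astype(np.float32))
        e=np.linalg.eigh(np.cov(w.T))[1][:,1];a=np.degrees(np.arctan(e[1]/e[0]))
        print(t,round(d['score'],2),np.round(d['extent']),'rect',np.round(r[0],1),np.round(r[1],1),round(r[2],1),'pca',a.round(2),w.mean(0).round(4),np.median(im[d['region']],axis=0))
    return C,im,o
E
python3 - <<'E'
from h import *
C,im,o=cass('center_narrow');save('w1.png',im)
T=cam('top')
fl=ray(T,288.4,238,.006);fr=ray(T,379.6,257,.006);print(fl,fr,np.linalg.norm(fl-fr))
d=(fl-fr)[:2];print('tote yaw',np.degrees(np.arctan2(-d[0],d[1])))
E
```

```text
tcp [ 0.1149 -0.4866  0.2423] yaw 13.28
[0.44874631 0.08402048 0.006     ] [ 0.39973255 -0.16343962  0.006     ] 0.252267417260992
tote yaw -11.203419851936737
```

View pics/w1.png

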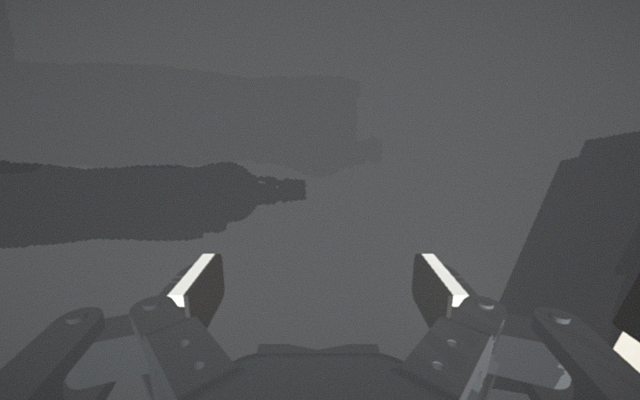

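All keys are required. Apron width came out at 252.3 mm, which matches; tote yaw is about -11.2°. The wrist picture is still from the start pose: empty bench, with the pads near (200,280) and (440,280).

{"name": "drive_tool", "arguments": {
  "rows": [
    {"dx": 7.04, "dy": -1.7, "dz": 0.8, "wx": 0, "wy": 0, "wz": 4.9, "hand": 80},
    {"dx": 7.04, "dy": -1.7, "dz": 0.8, "wx": 0, "wy": 0, "wz": 4.9, "hand": 80},
    {"dx": 7.04, "dy": -1.7, "dz": 0.8, "wx": 0, "wy": 0, "wz": 4.9, "hand": 80},
    {"dx": 7.04, "dy": -1.7, "dz": 0.8, "wx": 0, "wy": 0, "wz": 4.9, "hand": 80},
    {"dx": 7.04, "dy": -1.7, "dz": 0.8, "wx": 0, "wy": 0, "wz": 4.9, "hand": 80},
    {"dx": 7.04, "dy": -1.7, "dz": 0.8, "wx": 0, "wy": 0, "wz": 4.9, "hand": 80},
    {"dx": 7.04, "dy": -1.7, "dz": 0.8, "wx": 0, "wy": 0, "wz": 4.9, "hand": 80},
    {"dx": 7.04, "dy": -1.7, "dz": 0.8, "wx": 0, "wy": 0, "wz": 4.9, "hand": 80},
    {"dx": 7.04, "dy": -1.7, "dz": 0.8, "wx": 0, "wy": 0, "wz": 4.9, "hand": 80},
    {"dx": 7.04, "dy": -1.7, "dz": 0.8, "wx": 0, "wy": 0, "wz": 4.9, "hand": 80},
    {"dx": 7.04, "dy": -1.7, "dz": 0.8, "wx": 0, "wy": 0, "wz": 4.9, "hand": 80},
    {"dx": 7.04, "dy": -1.7, "dz": 0.8, "wx": 0, "wy": 0, "wz": 4.9, "hand": 80},
    {"dx": 7.04, "dy": -1.7, "dz": 0.8, "wx": 0, "wy": 0, "wz": 4.9, "hand": 80}
  ]
}}

```text
clock: 2.45
eef_pos: [0.437, -0.3238, 0.2027]
tool_rot: [0.995, -0.099, 0.0, 0.0]
ft_force: [-0.6, 0.1, 1.1]
grip_width: 0.0801
grasp_force: 0.0
```

```bash
python3 - <<'E'
from h import *
C,im,o=cass('center_narrow');save('w2.png',im)
E
```

```text
tcp [ 0.437  -0.3238  0.2027] yaw -11.33
center_narrow 0.95 [319. 186.  31.  92.] rect [ 438.5 -324.5] [31.5 91. ] 79.5 pca -10.69 [ 0.4397 -0.3251] [255. 255. 255.]
center_narrow 0.81 [405. 261.  48.  86.] rect [ 339.2 -399. ] [40.3 96.6] 68.0 pca -22.28 [ 0.346  -0.3977] [254. 247. 105.]
center_narrow 0.73 [278. 291.  83.  41.] rect [ 334.3 -260.6] [89.3 46.5] 74.8 pca 76.15 [ 0.3338 -0.2608] [254. 201.  78.]
```

View pics/w2.png

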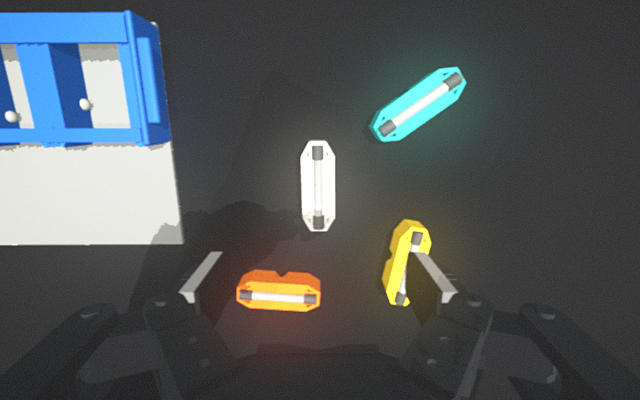

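The wrist picture confirms the choice: the silver narrow cassette at (319,186) measures 31.5×91 mm, with teal, yellow and orange apart from it. Tote balls show at (85,104) and (12,116). Grasping at the rear half.

{"name": "drive_tool", "arguments": {
  "rows": [
    {"dx": -0.35, "dy": 0.01, "dz": 1, "wx": 0, "wy": 0, "wz": -0.13, "hand": 52},
    {"dx": -0.35, "dy": 0.01, "dz": 2, "wx": 0, "wy": 0, "wz": -0.13, "hand": 52},
    {"dx": -0.35, "dy": 0.01, "dz": 2.9, "wx": 0, "wy": 0, "wz": -0.13, "hand": 52},
    {"dx": -0.35, "dy": 0.01, "dz": 3.5, "wx": 0, "wy": 0, "wz": -0.13, "hand": 52},
    {"dx": -0.35, "dy": 0.01, "dz": 3.73, "wx": 0, "wy": 0, "wz": -0.13, "hand": 52},
    {"dx": -0.35, "dy": 0.01, "dz": 3.73, "wx": 0, "wy": 0, "wz": -0.13, "hand": 52},
    {"dx": -0.35, "dy": 0.01, "dz": 3.73, "wx": 0, "wy": 0, "wz": -0.13, "hand": 25},
    {"dx": -0.35, "dy": 0.01, "dz": 3.73, "wx": 0, "wy": 0, "wz": -0.13, "hand": 25},
    {"dx": -0.35, "dy": 0.01, "dz": 3.73, "wx": 0, "wy": 0, "wz": -0.13, "hand": 25},
    {"dx": -0.35, "dy": 0.01, "dz": 3.73, "wx": 0, "wy": 0, "wz": -0.13, "hand": 25},
    {"dx": -0.35, "dy": 0.01, "dz": 3.73, "wx": 0, "wy": 0, "wz": -0.13, "hand": 25},
    {"dx": -0.35, "dy": 0.01, "dz": 3.73, "wx": 0, "wy": 0, "wz": -0.13, "hand": 25}
  ]
}}

```text
clock: 3.75
eef_pos: [0.4223, -0.3214, 0.018]
tool_rot: [0.996, -0.092, 0.002, 0.001]
ft_force: [0.8, -1.3, 6.4]
grip_width: 0.0308
grasp_force: 61.0
```

{"name": "drive_tool", "arguments": {
  "rows": [
    {"dx": 0, "dy": 0, "dz": -0.8, "wx": 0, "wy": 0, "wz": 0, "hand": 25},
    {"dx": 0, "dy": 0, "dz": -1.6, "wx": 0, "wy": 0, "wz": 0, "hand": 25},
    {"dx": 0, "dy": 0, "dz": -2.5, "wx": 0, "wy": 0, "wz": 0, "hand": 25},
    {"dx": -1.05, "dy": -6.5, "dz": -3.6, "wx": 0, "wy": 0, "wz": 0.13, "hand": 25},
    {"dx": -1.05, "dy": -6.5, "dz": -3.6, "wx": 0, "wy": 0, "wz": 0.13, "hand": 25},
    {"dx": -1.05, "dy": -6.5, "dz": -3.6, "wx": 0, "wy": 0, "wz": 0.13, "hand": 25},
    {"dx": -1.05, "dy": -6.5, "dz": -3.6, "wx": 0, "wy": 0, "wz": 0.13, "hand": 25},
    {"dx": -1.05, "dy": -6.5, "dz": -3.6, "wx": 0, "wy": 0, "wz": 0.13, "hand": 25},
    {"dx": -1.05, "dy": -6.5, "dz": -3.6, "wx": 0, "wy": 0, "wz": 0.13, "hand": 25},
    {"dx": -1.05, "dy": -6.5, "dz": -3.6, "wx": 0, "wy": 0, "wz": 0.13, "hand": 25},
    {"dx": -1.05, "dy": -6.5, "dz": -3.6, "wx": 0, "wy": 0, "wz": 0.13, "hand": 25},
    {"dx": -1.05, "dy": -6.5, "dz": -3.6, "wx": 0, "wy": 0, "wz": 0.13, "hand": 25},
    {"dx": -1.05, "dy": -6.5, "dz": -3.6, "wx": 0, "wy": 0, "wz": 0.13, "hand": 25}
  ]
}}

```text
clock: 5.05
eef_pos: [0.4208, -0.0481, 0.1955]
tool_rot: [0.997, -0.07, 0.001, -0.019]
ft_force: [0.1, -0.2, -1.5]
grip_width: 0.0307
grasp_force: 60.6
```

```bash
python3 - <<'E'
from h import *
C,im,o=cass('center_narrow',o['eef_pos'][2]+.004 if 0 else .2);save('w3.png',im);print(o['ft_force'],o['grip_width'])
big=cv2.resize(im[0:250,0:640],None,fx=1.25,fy=1.25);
E
```

```text
tcp [ 0.4208 -0.0481  0.1955] yaw -8.0
center_narrow 0.76 [540. 250. 109.  44.] rect [ 420.3 -144.1] [45.9 16.8] 74.8 pca 69.69 [ 0.4204 -0.1438] [249. 190.  67.]
center_narrow 0.65 [319. 238.  86. 213.] rect [433.7 -50.7] [33.9 97. ] 81.8 pca -8.05 [ 0.4378 -0.0513] [225. 223. 211.]
[ 0.06602713 -0.17414261 -1.50433341] 0.03073568186191829
```

View pics/w3.png

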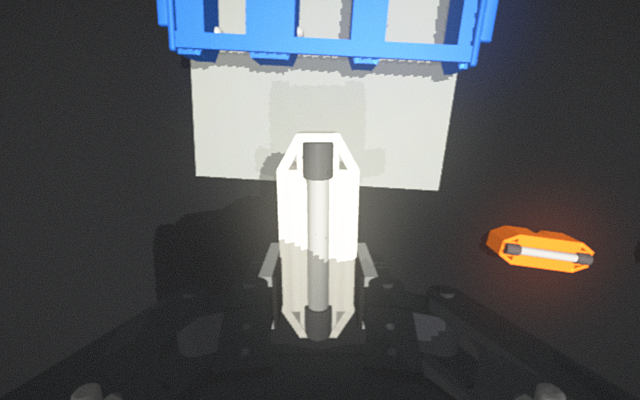

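{"name": "drive_tool", "arguments": {
  "rows": [
    {"dx": -0.6, "dy": -1.25, "dz": 0, "wx": 0, "wy": 0, "wz": 0.64, "hand": 25},
    {"dx": -0.6, "dy": -1.25, "dz": 0, "wx": 0, "wy": 0, "wz": 0.64, "hand": 25},
    {"dx": -0.6, "dy": -1.25, "dz": 0, "wx": 0, "wy": 0, "wz": 0.64, "hand": 25},
    {"dx": -0.6, "dy": -1.25, "dz": 0, "wx": 0, "wy": 0, "wz": 0.64, "hand": 25},
    {"dx": -0.6, "dy": -1.25, "dz": 0, "wx": 0, "wy": 0, "wz": 0.64, "hand": 25},
    {"dx": -0.6, "dy": -1.25, "dz": 0, "wx": 0, "wy": 0, "wz": 0.64, "hand": 25}
  ]
}}

```text
clock: 5.75
eef_pos: [0.3932, -0.0317, 0.1983]
tool_rot: [0.997, -0.069, 0.001, -0.039]
ft_force: [-0.4, -0.1, -2.7]
grip_width: 0.0307
grasp_force: 60.6
```

```bash
python3 - <<'E'
from h import *
C,im,o=cass('center_narrow',.195);save('w4.png',cv2.resize(im[0:240,120:520],None,fx=2,fy=2,interpolation=cv2.INTER_CUBIC));print(o['eef_pos'],o['tool_rot'],o['ft_force'])
np.save('w4.npy',im)
fl=np.array([.4487,.0840]);
for p in [(.5476,.0175,.006),(.4487,.0840,.006),(.3997,-.1634,.006)]: print(proj(C,p))
E
```

```text
tcp [ 0.3932 -0.0317  0.1983] yaw -7.91
center_narrow 0.81 [571. 224. 118.  50.] rect [ 401.1 -141.4] [47.9 16.3] 74.7 pca 71.37 [ 0.4012 -0.1415] [255. 204.  73.]
center_narrow 0.61 [320. 239.  83. 211.] rect [402.6 -33.3] [ 35.8 102.7] 82.3 pca -8.16 [ 0.4072 -0.034 ] [231. 229. 220.]
[ 0.3931607  -0.03172462  0.19832564] [ 9.96839741e-01 -6.89545192e-02  7.73079198e-04 -3.94361130e-02] [-0.42319526 -0.14658265 -2.71494702]
(np.float64(258.7635815547852), np.float64(29.658615824001288))
(np.float64(214.39022618348343), np.float64(145.13840654699462))
(np.float64(462.289487580669), np.float64(161.87704297792973))
```

View pics/w4.png

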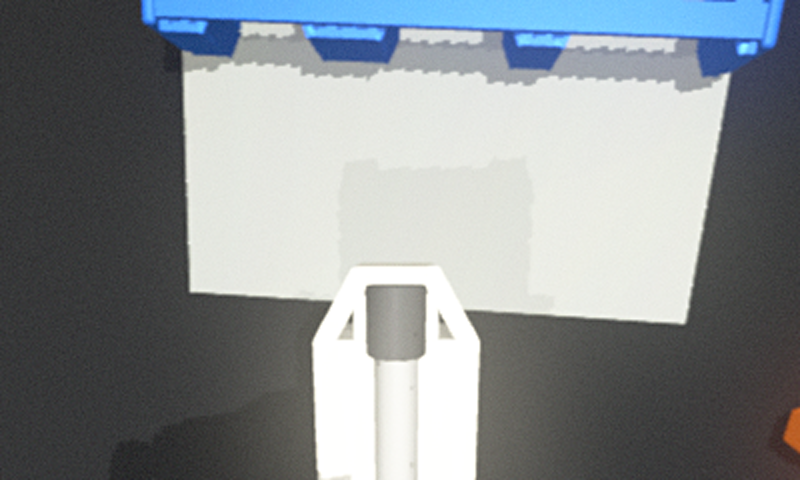

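```bash
python3 - <<'E'
from h import *
o=bot.get_obs();print(o['joint_pos'].round(3),o['joint_vel'].round(3),R.from_quat(o['tool_rot']).as_matrix().round(3))
E
```

```text
[-0.139  0.062 -0.33   1.184  0.079  3.141] [-0.001 -0.004 -0.003  0.002  0.001  0.001] [[ 0.99  -0.137  0.007]
 [-0.138 -0.987  0.079]
 [-0.004 -0.079 -0.997]]
```

j6 is at its limit: yaw = j1 + π − j6, so facing the tote needs the tool half-turned, and I'll regrasp the cassette on the apron. The w4 crop's apron corners, about (215,146) and (463,161.5) in full-picture pixels, agree with the top-view estimate within 1 px. I'll also estimate the ball positions from earlier pictures.

```bash
cat >> h.py <<'E'
def wcam(pos,q):
    c=bot.get_calibration('wrist');f=200/np.tan(np.radians(c['vfov'])/2);T=np.eye(4);T[:3,:3]=R.from_quat(q).as_matrix();T[:3,3]=pos;W=T@np.array(c['mount'])
    return f,c['cx'],c['cy'],W[:3,3],W[:3,:3],c
X=np.array([.9815,-.1917]);Y=np.array([.1917,.9815])
MM=np.array([.5321,-.0611]);MN=MM+.08*Y
def tote(p,m=MM): d=np.array(p)[:2]-m;return np.round([1000*d@X,1000*d@Y],1)
E
python3 - <<'E'
from h import *
for pos,q,pts in [([.437,-.3238,.2027],[.9951,-.0987,0,0],[(85,104),(12,116)]),([.4208,-.0481,.1955],[.997,-.07,.001,-.019],[(217,30),(302,32)])]:
    C=wcam(pos,np.array(q)/np.linalg.norm(q))
    for p in pts: print(p,tote(ray(C,*p,.016)))
C=wcam([.3932,-.0317,.1983],[.99684,-.06895,.00077,-.03944])
for p in [(215,146),(463,161.5)]: print(tote(ray(C,*p,.006)))
E
```

```text
(85, 104) [ 37.9 -53.1]
(12, 116) [27.  20.1]
(217, 30) [26.1 95.7]
(302, 32) [27.9 19.1]
[-110.5  125.8]
[-109.9 -126.4]
```

{"name": "drive_tool", "arguments": {
  "rows": [
    {"dx": 0.2, "dy": -0.1, "dz": 0, "wx": 0, "wy": 0, "wz": -1.7, "hand": 25},
    {"dx": 0.4, "dy": -0.2, "dz": 0, "wx": 0, "wy": 0, "wz": -3.4, "hand": 25},
    {"dx": 0.6, "dy": -0.3, "dz": 0, "wx": 0, "wy": 0, "wz": -5.1, "hand": 25},
    {"dx": 0.8, "dy": -0.4, "dz": 0, "wx": 0, "wy": 0, "wz": -6.8, "hand": 25},
    {"dx": 1.0, "dy": -0.5, "dz": 0, "wx": 0, "wy": 0, "wz": -8.5, "hand": 25},
    {"dx": 1.2, "dy": -0.6, "dz": 0, "wx": 0, "wy": 0, "wz": -10.2, "hand": 25},
    {"dx": 1.4, "dy": -0.7, "dz": 0, "wx": 0, "wy": 0, "wz": -11.9, "hand": 25},
    {"dx": 1.6, "dy": -0.8, "dz": 0, "wx": 0, "wy": 0, "wz": -13.6, "hand": 25},
    {"dx": 1.8, "dy": -0.9, "dz": 0, "wx": 0, "wy": 0, "wz": -15.3, "hand": 25},
    {"dx": 2.0, "dy": -1.0, "dz": 0, "wx": 0, "wy": 0, "wz": -17, "hand": 25},
    {"dx": 2.2, "dy": -1.1, "dz": 0, "wx": 0, "wy": 0, "wz": -18.7, "hand": 25},
    {"dx": 2.2, "dy": -1.2, "dz": 0, "wx": 0, "wy": 0, "wz": -20.4, "hand": 25},
    {"dx": 2.2, "dy": -1.3, "dz": 0, "wx": 0, "wy": 0, "wz": -22.1, "hand": 25},
    {"dx": 2.2, "dy": -1.4, "dz": 0, "wx": 0, "wy": 0, "wz": -23.8, "hand": 25},
    {"dx": 2.2, "dy": -1.4, "dz": 0, "wx": 0, "wy": 0, "wz": -25.5, "hand": 25},
    {"dx": 2.2, "dy": -1.4, "dz": 0, "wx": 0, "wy": 0, "wz": -27.2, "hand": 25},
    {"dx": 2.2, "dy": -1.4, "dz": 0, "wx": 0, "wy": 0, "wz": -28.9, "hand": 25},
    {"dx": 2.2, "dy": -1.4, "dz": 0, "wx": 0, "wy": 0, "wz": -30.6, "hand": 25},
    {"dx": 2.2, "dy": -1.4, "dz": 0, "wx": 0, "wy": 0, "wz": -32.3, "hand": 25},
    {"dx": 2.2, "dy": -1.4, "dz": 0, "wx": 0, "wy": 0, "wz": -34, "hand": 25}
  ]
}}

```text
clock: 7.85
eef_pos: [0.5114, 0.0223, 0.2031]
tool_rot: [0.153, 0.987, 0.039, -0.003]
ft_force: [-0.0, 0.1, -0.8]
grip_width: 0.0309
grasp_force: 60.6
```

```bash
python3 - <<'E'
from h import *
o=bot.get_obs();M,y=yaw(o);print(y,o['eef_pos'],o['joint_pos'].round(3),o['joint_vel'].round(3),M.round(4), 'untilt wx,wy units',(np.cross([0,0,1],M.T@[0,0,-1])/np.radians(5)).round(3))
E
```

```text
162.47017977311336 [0.51136642 0.02228066 0.20310032] [-1.000e-03  2.790e-01 -5.000e-02  1.236e+00  7.900e-02  3.050e-01] [-1.000e-03 -1.000e-03  0.000e+00  1.000e-03  1.000e-03 -1.468e+00] [[-0.9534  0.3016  0.0063]
 [ 0.3012  0.9503  0.0786]
 [ 0.0177  0.0769 -0.9969]] untilt wx,wy units [ 0.881 -0.203  0.   ]
```

{"name": "drive_tool", "arguments": {
  "rows": [
    {"dx": 0.05, "dy": 0.04, "dz": 0, "wx": 0.88, "wy": -0.2, "wz": -1.2, "hand": 25},
    {"dx": 0.05, "dy": 0.04, "dz": 0, "wx": 0.88, "wy": -0.2, "wz": -1.2, "hand": 25},
    {"dx": 0.05, "dy": 0.04, "dz": 0, "wx": 0.88, "wy": -0.2, "wz": -1.2, "hand": 25},
    {"dx": 0.05, "dy": 0.04, "dz": 0, "wx": 0.88, "wy": -0.2, "wz": -1.2, "hand": 25}
  ]
}}

```text
clock: 8.25
eef_pos: [0.5095, 0.0248, 0.2034]
tool_rot: [0.105, 0.995, 0.001, 0.002]
ft_force: [0.4, 0.1, -2.1]
grip_width: 0.0306
grasp_force: 60.7
```

```bash
cat > st.py <<'E'
from h import *
import sys
# usage: st.py [m|n] : pose in tote frame; steps
o=bot.get_obs();M,y=yaw(o);m=MN if len(sys.argv)>1 and sys.argv[1]=='n' else MM
print('yaw',y.round(2),'z',o['eef_pos'][2].round(4),'tote mm',tote(o['eef_pos'],m),'untilt',(np.cross([0,0,1],M.T@[0,0,-1])/np.radians(5)).round(3)[:2],'F tote x,y',np.round([o['ft_force'][:2]@X,o['ft_force'][:2]@Y,o['ft_force'][2]],2),'w',o['grip_width'].round(4))
E
python3 st.py n
```

```text
Traceback (most recent call last):
  File "st.py", line 5, in <module>
    print('yaw',y.round(2),'z',o['eef_pos'][2].round(4),'tote mm',tote(o['eef_pos'],m),'untilt',(np.cross([0,0,1],M.T@[0,0,-1])/np.radians(5)).round(3)[:2],'F tote x,y',np.round([o['ft_force'][:2]@X,o['ft_force'][:2]@Y,o['ft_force'][2]],2),'w',o['grip_width'].round(4))
                                                                                                                                                                                                                                                    ^^^^^^^^^^^^^^^^^^^^^
AttributeError: 'float' object has no attribute 'round'
```

{"name": "drive_tool", "arguments": {
  "rows": [
    {"dx": 0, "dy": 0, "dz": 0.8, "wx": 0, "wy": 0, "wz": -0.2, "hand": 25},
    {"dx": 0, "dy": 0, "dz": 1.7, "wx": 0, "wy": 0, "wz": -0.2, "hand": 25},
    {"dx": 0, "dy": 0, "dz": 2.5, "wx": 0, "wy": 0, "wz": -0.2, "hand": 25},
    {"dx": 0, "dy": 0, "dz": 3, "wx": 0, "wy": 0, "wz": -0.2, "hand": 25},
    {"dx": 0, "dy": 0, "dz": 3.3, "wx": 0, "wy": 0, "wz": -0.2, "hand": 25},
    {"dx": 0, "dy": 0, "dz": 3.45, "wx": 0, "wy": 0, "wz": -0.2, "hand": 25},
    {"dx": 0, "dy": 0, "dz": 3.5, "wx": 0, "wy": 0, "wz": -0.2, "hand": 25},
    {"dx": 0, "dy": 0, "dz": 3.55, "wx": 0, "wy": 0, "wz": -0.2, "hand": 25},
    {"dx": 0, "dy": 0, "dz": 3.55, "wx": 0, "wy": 0, "wz": -0.2, "hand": 25},
    {"dx": 0, "dy": 0, "dz": 3.55, "wx": 0, "wy": 0, "wz": -0.2, "hand": 25}
  ]
}}

```text
clock: 9.25
eef_pos: [0.5108, 0.025, 0.027]
tool_rot: [0.095, 0.995, 0.0, 0.003]
ft_force: [0.1, -0.7, -2.1]
grip_width: 0.0306
grasp_force: 60.6
```

```bash
sed -i "s/o\['grip_width'\].round(4)/round(o['grip_width'],4)/" st.py; python3 st.py n
```

```text
yaw 169.06 z 0.027 tote mm [-37.4   0.4] untilt [0.016 0.061] F tote x,y [ 0.26 -0.71 -2.07] w 0.0306
```

{"name": "drive_tool", "arguments": {
  "rows": [
    {"dx": 0, "dy": 0, "dz": 0.06, "wx": 0, "wy": 0, "wz": 0, "hand": 25},
    {"dx": 0, "dy": 0, "dz": 0.06, "wx": 0, "wy": 0, "wz": 0, "hand": 25},
    {"dx": 0, "dy": 0, "dz": 0.06, "wx": 0, "wy": 0, "wz": 0, "hand": 48},
    {"dx": 0, "dy": 0, "dz": 0.06, "wx": 0, "wy": 0, "wz": 0, "hand": 48},
    {"dx": 0, "dy": 0, "dz": 0.06, "wx": 0, "wy": 0, "wz": 0, "hand": 48},
    {"dx": 0, "dy": 0, "dz": 0.06, "wx": 0, "wy": 0, "wz": 0, "hand": 48},
    {"dx": 0.3, "dy": 0, "dz": 0, "wx": 0, "wy": 0, "wz": 0, "hand": 48},
    {"dx": 0.6, "dy": 0, "dz": 0, "wx": 0, "wy": 0, "wz": 0, "hand": 48},
    {"dx": 0.73, "dy": 0, "dz": 0, "wx": 0, "wy": 0, "wz": 0, "hand": 48},
    {"dx": 0.73, "dy": 0, "dz": 0, "wx": 0, "wy": 0, "wz": 0, "hand": 48},
    {"dx": 0.73, "dy": 0, "dz": 0, "wx": 0, "wy": 0, "wz": 0, "hand": 25},
    {"dx": 0.73, "dy": 0, "dz": 0, "wx": 0, "wy": 0, "wz": 0, "hand": 25},
    {"dx": 0.73, "dy": 0, "dz": 0, "wx": 0, "wy": 0, "wz": 0, "hand": 25},
    {"dx": 0.73, "dy": 0, "dz": 0, "wx": 0, "wy": 0, "wz": 0, "hand": 25},
    {"dx": 0.73, "dy": 0, "dz": 0, "wx": 0, "wy": 0, "wz": 0, "hand": 25}
  ]
}}

```text
clock: 10.75
eef_pos: [0.4754, 0.0319, 0.0264]
tool_rot: [0.095, 0.995, 0.0, 0.003]
ft_force: [0.7, -0.5, 3.9]
grip_width: 0.0308
grasp_force: 60.3
```

```bash
python3 st.py n; python3 - <<'E'
from h import *
C,im,o=cass('center_narrow',.034);save('w5.png',im)
E
```

```text
yaw 169.06 z 0.0264 tote mm [-73.5   0.4] untilt [0.016 0.064] F tote x,y [ 0.84 -0.4   3.89] w 0.0308
tcp [0.4754 0.0319 0.0264] yaw 169.06
center_narrow 0.64 [319. 279.  76. 144.] rect [476.6  30.9] [32.2 69. ] 79.1 pca -10.7 [0.4763 0.0308] [237. 235. 226.]
```

View pics/w5.png

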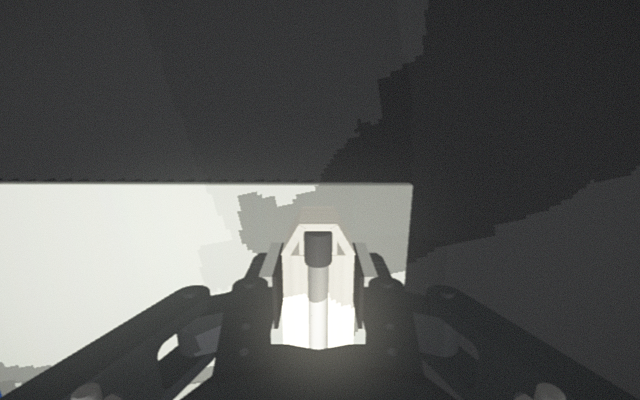

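The cassette is now gripped at its rear half, with the rear end face at (319,225); the apron front edge is at row 183 and its left corner at (412,184).

```bash
python3 - <<'E'
from h import *
C=cam('wrist')
for p,z in [((319,224.5),.034),((412,184),.006),((100,182.5),.006)]: print(tote(ray(C,*p,z),MN))
E
```

```text
[-98.7   0.1]
[-110.2   45.9]
[-110.4 -107.2]
```

{"name": "drive_tool", "arguments": {
  "rows": [
    {"dx": -0.15, "dy": 0, "dz": -0.03, "wx": 0, "wy": 0, "wz": 0, "hand": 25},
    {"dx": -0.3, "dy": 0, "dz": -0.03, "wx": 0, "wy": 0, "wz": 0, "hand": 25},
    {"dx": -0.45, "dy": 0, "dz": -0.03, "wx": 0, "wy": 0, "wz": 0, "hand": 25},
    {"dx": -0.55, "dy": 0, "dz": -0.03, "wx": 0, "wy": 0, "wz": 0, "hand": 25},
    {"dx": -0.64, "dy": 0, "dz": -0.03, "wx": 0, "wy": 0, "wz": 0, "hand": 25},
    {"dx": -0.64, "dy": 0, "dz": -0.03, "wx": 0, "wy": 0, "wz": 0, "hand": 25},
    {"dx": -0.64, "dy": 0, "dz": -0.03, "wx": 0, "wy": 0, "wz": 0, "hand": 25}
  ]
}}

```text
clock: 11.55
eef_pos: [0.5053, 0.0258, 0.0273]
tool_rot: [0.095, 0.995, 0.0, 0.001]
ft_force: [-0.3, 1.0, -1.6]
grip_width: 0.0311
grasp_force: 59.6
```

```bash
python3 st.py n
```

```text
yaw 169.06 z 0.0273 tote mm [-42.9   0.1] untilt [0.008 0.031] F tote x,y [-0.5   0.9  -1.63] w 0.0311
```

{"name": "drive_tool", "arguments": {
  "rows": [
    {"dx": -0.08, "dy": 0, "dz": 0, "wx": 0, "wy": 0, "wz": 0, "hand": 25},
    {"dx": -0.08, "dy": 0, "dz": 0, "wx": 0, "wy": 0, "wz": 0, "hand": 25},
    {"dx": -0.08, "dy": 0, "dz": 0, "wx": 0, "wy": 0, "wz": 0, "hand": 25}
  ]
}}

```text
clock: 11.85
eef_pos: [0.5096, 0.0251, 0.0276]
tool_rot: [0.095, 0.995, 0.0, 0.002]
ft_force: [-0.4, 0.7, -2.1]
grip_width: 0.0303
grasp_force: 59.6
```

```bash
python3 st.py n
```

```text
yaw 169.07 z 0.0276 tote mm [-38.6   0.3] untilt [0.011 0.043] F tote x,y [-0.5   0.61 -2.06] w 0.0303
```

{"name": "drive_tool", "arguments": {
  "rows": [
    {"dx": -0.08, "dy": 0, "dz": 0, "wx": 0, "wy": 0, "wz": 0, "hand": 25},
    {"dx": -0.08, "dy": 0, "dz": 0, "wx": 0, "wy": 0, "wz": 0, "hand": 25},
    {"dx": -0.08, "dy": 0, "dz": 0, "wx": 0, "wy": 0, "wz": 0, "hand": 25}
  ]
}}

```text
clock: 12.15
eef_pos: [0.5136, 0.0243, 0.0276]
tool_rot: [0.095, 0.995, 0.0, 0.002]
ft_force: [0.3, -0.5, -1.7]
grip_width: 0.0308
grasp_force: 59.6
```

```bash
python3 st.py n
```

```text
yaw 169.07 z 0.0276 tote mm [-34.6   0.3] untilt [0.011 0.042] F tote x,y [ 0.34 -0.42 -1.69] w 0.0308
```

{"name": "drive_tool", "arguments": {
  "rows": [
    {"dx": -0.04, "dy": 0, "dz": 0, "wx": 0, "wy": 0, "wz": 0, "hand": 25},
    {"dx": -0.04, "dy": 0, "dz": 0, "wx": 0, "wy": 0, "wz": 0, "hand": 25},
    {"dx": -0.04, "dy": 0, "dz": 0, "wx": 0, "wy": 0, "wz": 0, "hand": 25}
  ]
}}

```text
clock: 12.45
eef_pos: [0.5151, 0.0235, 0.0274]
tool_rot: [0.095, 0.995, -0.0, 0.001]
ft_force: [-1.0, -1.9, -2.2]
grip_width: 0.0307
grasp_force: 59.6
```

```bash
python3 st.py n
```

```text
yaw 169.04 z 0.0274 tote mm [-33.   -0.2] untilt [-0.     0.033] F tote x,y [-0.64 -2.05 -2.19] w 0.0307
```

The sideways force of −2 N at centre ≈ −13 mm marks the taper meeting the ball, so the ball is at ≈26 mm. That matches the visual estimate.

{"name": "drive_tool", "arguments": {
  "rows": [
    {"dx": -0.06, "dy": 0, "dz": 0, "wx": 0, "wy": 0, "wz": 0, "hand": 25},
    {"dx": -0.12, "dy": 0, "dz": 0, "wx": 0, "wy": 0, "wz": 0, "hand": 25},
    {"dx": -0.12, "dy": 0, "dz": 0, "wx": 0, "wy": 0, "wz": 0, "hand": 25}
  ]
}}

```text
clock: 12.75
eef_pos: [0.5184, 0.0227, 0.0269]
tool_rot: [0.095, 0.995, 0.0, -0.001]
ft_force: [-6.1, -0.9, 1.1]
grip_width: 0.0307
grasp_force: 60.0
```

```bash
python3 st.py n
```

```text
yaw 169.06 z 0.0269 tote mm [-29.6  -0.4] untilt [-0.003 -0.03 ] F tote x,y [-5.86 -2.02  1.09] w 0.0307
```

{"name": "drive_tool", "arguments": {
  "rows": [
    {"dx": -0.06, "dy": 0, "dz": 0.02, "wx": 0, "wy": 0, "wz": 0, "hand": 25},
    {"dx": -0.12, "dy": 0, "dz": 0.02, "wx": 0, "wy": 0, "wz": 0, "hand": 25},
    {"dx": -0.18, "dy": 0, "dz": 0.02, "wx": 0, "wy": 0, "wz": 0, "hand": 25},
    {"dx": -0.18, "dy": 0, "dz": 0.02, "wx": 0, "wy": 0, "wz": 0, "hand": 25},
    {"dx": -0.18, "dy": 0, "dz": 0.02, "wx": 0, "wy": 0, "wz": 0, "hand": 25}
  ]
}}

```text
clock: 13.25
eef_pos: [0.529, 0.0207, 0.0265]
tool_rot: [0.095, 0.995, -0.0, 0.001]
ft_force: [-5.6, -1.4, 1.3]
grip_width: 0.0309
grasp_force: 59.9
```

```bash
python3 st.py n
```

```text
yaw 169.04 z 0.0265 tote mm [-18.7  -0.3] untilt [-0.003  0.017] F tote x,y [-5.25 -2.44  1.31] w 0.0309
```

{"name": "drive_tool", "arguments": {
  "rows": [
    {"dx": 0, "dy": 0, "dz": 0, "wx": 0, "wy": 0, "wz": 0, "hand": 50},
    {"dx": 0, "dy": 0, "dz": 0, "wx": 0, "wy": 0, "wz": 0, "hand": 50},
    {"dx": 0, "dy": 0, "dz": 0, "wx": 0, "wy": 0, "wz": 0, "hand": 50},
    {"dx": 0, "dy": 0, "dz": -0.4, "wx": 0, "wy": 0, "wz": 0, "hand": 50},
    {"dx": 0, "dy": 0, "dz": -0.9, "wx": 0, "wy": 0, "wz": 0, "hand": 50},
    {"dx": 0.3, "dy": 0, "dz": -1.2, "wx": 0, "wy": 0, "wz": 0, "hand": 0},
    {"dx": 0.7, "dy": 0, "dz": -1.2, "wx": 0, "wy": 0, "wz": 0, "hand": 0},
    {"dx": 0.98, "dy": 0, "dz": -1.2, "wx": 0, "wy": 0, "wz": 0, "hand": 0},
    {"dx": 0.98, "dy": 0, "dz": -1, "wx": 0, "wy": 0, "wz": 0, "hand": 0},
    {"dx": 0.98, "dy": 0, "dz": -0.5, "wx": 0, "wy": 0, "wz": 0, "hand": 0},
    {"dx": 0.98, "dy": 0, "dz": -0.1, "wx": 0, "wy": 0, "wz": 0, "hand": 0},
    {"dx": 0.98, "dy": 0, "dz": 0, "wx": 0, "wy": 0, "wz": 0, "hand": 0},
    {"dx": 0.98, "dy": 0, "dz": 0, "wx": 0, "wy": 0, "wz": 0, "hand": 0}
  ]
}}

```text
clock: 14.55
eef_pos: [0.4819, 0.0304, 0.0254]
tool_rot: [0.095, 0.995, 0.0, 0.001]
ft_force: [0.8, 0.8, 0.1]
grip_width: 0.0
grasp_force: 0.0
```

```bash
python3 st.py n
```

```text
yaw 169.07 z 0.0254 tote mm [-66.8   0.1] untilt [0.006 0.02 ] F tote x,y [0.6  0.92 0.07] w 0.0
```

{"name": "drive_tool", "arguments": {
  "rows": [
    {"dx": -0.1, "dy": 0, "dz": 0, "wx": 0, "wy": 0, "wz": 0, "hand": 0},
    {"dx": -0.16, "dy": 0, "dz": 0, "wx": 0, "wy": 0, "wz": 0, "hand": 0},
    {"dx": -0.16, "dy": 0, "dz": 0, "wx": 0, "wy": 0, "wz": 0, "hand": 0}
  ]
}}

```text
clock: 14.85
eef_pos: [0.4917, 0.0288, 0.0275]
tool_rot: [0.095, 0.995, 0.001, 0.003]
ft_force: [0.4, 0.9, 0.2]
grip_width: 0.0002
grasp_force: 0.0
```

```bash
python3 st.py n; python3 - <<'E'
from h import *
C,im,o=cass('center_narrow',.034);save('w6.png',im)
E
```

```text
yaw 169.06 z 0.0275 tote mm [-56.8   0.5] untilt [0.019 0.074] F tote x,y [0.22 0.95 0.17] w 0.0002
tcp [0.4917 0.0288 0.0275] yaw 169.06
center_narrow 0.5 [318. 340.  10.  22.] rect [522.3  22.1] [ 5.2 11. ] 79.1 pca -9.95 [0.5225 0.022 ] [134. 133. 131.]
```

View pics/w6.png

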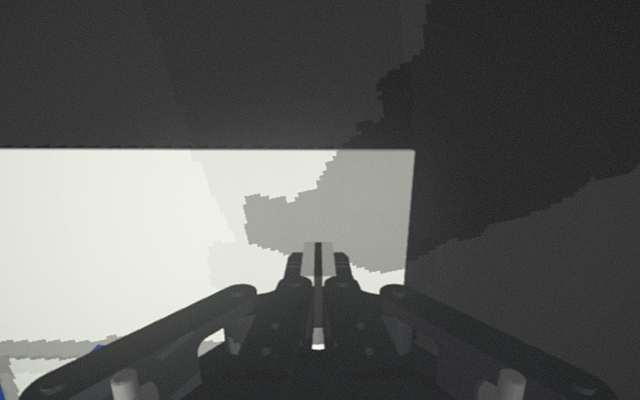

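The picture shows the closed fingers at (318,250) with the cassette hidden behind them; no contact yet.

{"name": "drive_tool", "arguments": {
  "rows": [
    {"dx": -0.05, "dy": 0, "dz": 0, "wx": 0, "wy": 0, "wz": 0, "hand": 0},
    {"dx": -0.05, "dy": 0, "dz": 0, "wx": 0, "wy": 0, "wz": 0, "hand": 0},
    {"dx": -0.05, "dy": 0, "dz": 0, "wx": 0, "wy": 0, "wz": 0, "hand": 0}
  ]
}}

```text
clock: 15.25
eef_pos: [0.4924, 0.0284, 0.0266]
tool_rot: [0.095, 0.995, 0.0, 0.002]
ft_force: [0.5, 0.7, 0.4]
grip_width: 0.0001
grasp_force: 0.0
```

```bash
python3 st.py n
```

```text
yaw 169.07 z 0.0266 tote mm [-56.1   0.2] untilt [0.01  0.042] F tote x,y [0.31 0.77 0.37] w 0.0001
```

{"name": "drive_tool", "arguments": {
  "rows": [
    {"dx": -0.06, "dy": 0, "dz": 0, "wx": 0, "wy": 0, "wz": 0, "hand": 0},
    {"dx": -0.12, "dy": 0, "dz": 0, "wx": 0, "wy": 0, "wz": 0, "hand": 0},
    {"dx": -0.12, "dy": 0, "dz": 0, "wx": 0, "wy": 0, "wz": 0, "hand": 0}
  ]
}}

```text
clock: 15.55
eef_pos: [0.4957, 0.0274, 0.0258]
tool_rot: [0.095, 0.995, 0.0, -0.001]
ft_force: [-5.4, 0.7, 2.2]
grip_width: -0.0004
grasp_force: 2.6
```

```bash
python3 st.py n
```

```text
yaw 169.08 z 0.0258 tote mm [-52.7  -0.1] untilt [ 0.004 -0.024] F tote x,y [-5.44 -0.38  2.24] w -0.0004
```

{"name": "drive_tool", "arguments": {
  "rows": [
    {"dx": -0.06, "dy": 0, "dz": 0, "wx": 0, "wy": 0, "wz": 0, "hand": 0},
    {"dx": -0.1, "dy": 0, "dz": 0, "wx": 0, "wy": 0, "wz": 0, "hand": 0},
    {"dx": -0.1, "dy": 0, "dz": 0, "wx": 0, "wy": 0, "wz": 0, "hand": 0}
  ]
}}

```text
clock: 15.85
eef_pos: [0.4996, 0.0264, 0.0255]
tool_rot: [0.095, 0.995, 0.0, -0.002]
ft_force: [-5.7, 0.4, 3.6]
grip_width: 0.0001
grasp_force: 3.1
```

```bash
python3 st.py n
```

```text
yaw 169.08 z 0.0255 tote mm [-48.7  -0.3] untilt [-0.001 -0.044] F tote x,y [-5.67 -0.71  3.55] w 0.0001
```

{"name": "drive_tool", "arguments": {
  "rows": [
    {"dx": -0.06, "dy": 0, "dz": 0, "wx": 0, "wy": 0, "wz": 0, "hand": 0},
    {"dx": -0.12, "dy": 0, "dz": 0, "wx": 0, "wy": 0, "wz": 0, "hand": 0},
    {"dx": -0.16, "dy": 0, "dz": 0, "wx": 0, "wy": 0, "wz": 0, "hand": 0},
    {"dx": -0.16, "dy": 0, "dz": 0, "wx": 0, "wy": 0, "wz": 0, "hand": 0}
  ]
}}

```text
clock: 16.25
eef_pos: [0.5074, 0.0249, 0.0254]
tool_rot: [0.095, 0.995, 0.0, -0.002]
ft_force: [-6.0, 1.4, 1.7]
grip_width: 0.0003
grasp_force: 3.0
```

```bash
python3 st.py n
```

```text
yaw 169.08 z 0.0254 tote mm [-40.7  -0.4] untilt [-0.003 -0.044] F tote x,y [-6.18  0.22  1.73] w 0.0003
```

{"name": "drive_tool", "arguments": {
  "rows": [
    {"dx": -0.04, "dy": 0, "dz": 0, "wx": 0, "wy": 0, "wz": 0, "hand": 0},
    {"dx": -0.04, "dy": 0, "dz": 0, "wx": 0, "wy": 0, "wz": 0, "hand": 0}
  ]
}}

```text
clock: 16.45
eef_pos: [0.5111, 0.0243, 0.0257]
tool_rot: [0.095, 0.995, -0.0, -0.0]
ft_force: [-1.9, -0.6, -0.4]
grip_width: 0.0004
grasp_force: 1.0
```

```bash
python3 st.py n
```

```text
yaw 169.07 z 0.0257 tote mm [-37.   -0.2] untilt [-0.002 -0.004] F tote x,y [-1.74 -0.97 -0.36] w 0.0004
```

{"name": "drive_tool", "arguments": {
  "rows": [
    {"dx": -0.04, "dy": 0, "dz": 0, "wx": 0, "wy": 0, "wz": 0, "hand": 0},
    {"dx": -0.04, "dy": 0, "dz": 0, "wx": 0, "wy": 0, "wz": 0, "hand": 0}
  ]
}}

```text
clock: 16.65
eef_pos: [0.516, 0.024, 0.0267]
tool_rot: [0.095, 0.995, 0.0, 0.003]
ft_force: [-1.0, 0.0, 0.5]
grip_width: 0.0001
grasp_force: 0.4
```

```bash
python3 st.py n
```

```text
yaw 169.06 z 0.0267 tote mm [-32.1   0.4] untilt [0.014 0.06 ] F tote x,y [-1.01 -0.15  0.48] w 0.0001
```

{"name": "drive_tool", "arguments": {
  "rows": [
    {"dx": -0.02, "dy": 0, "dz": 0, "wx": 0, "wy": 0, "wz": 0, "hand": 0},
    {"dx": -0.02, "dy": 0, "dz": 0, "wx": 0, "wy": 0, "wz": 0, "hand": 0},
    {"dx": -0.02, "dy": 0, "dz": 0, "wx": 0, "wy": 0, "wz": 0, "hand": 0}
  ]
}}

```text
clock: 16.95
eef_pos: [0.5167, 0.0238, 0.0269]
tool_rot: [0.095, 0.995, 0.0, 0.003]
ft_force: [-0.2, 0.2, 0.0]
grip_width: -0.0001
grasp_force: 0.0
```

```bash
python3 st.py n
```

```text
yaw 169.06 z 0.0269 tote mm [-31.4   0.4] untilt [0.013 0.058] F tote x,y [-0.26  0.2   0.02] w -0.0001
```

{"name": "drive_tool", "arguments": {
  "rows": [
    {"dx": -0.02, "dy": 0, "dz": 0, "wx": 0, "wy": 0, "wz": 0, "hand": 0},
    {"dx": -0.02, "dy": 0, "dz": 0, "wx": 0, "wy": 0, "wz": 0, "hand": 0},
    {"dx": -0.02, "dy": 0, "dz": 0, "wx": 0, "wy": 0, "wz": 0, "hand": 0}
  ]
}}

```text
clock: 17.25
eef_pos: [0.517, 0.0237, 0.0267]
tool_rot: [0.095, 0.995, 0.0, 0.002]
ft_force: [-0.8, 1.2, 0.2]
grip_width: 0.0002
grasp_force: 0.4
```

```bash
python3 st.py n
```

```text
yaw 169.07 z 0.0267 tote mm [-31.1   0.3] untilt [0.011 0.043] F tote x,y [-1.03  1.03  0.2 ] w 0.0002
```

{"name": "drive_tool", "arguments": {
  "rows": [
    {"dx": -0.02, "dy": 0, "dz": 0, "wx": 0, "wy": 0, "wz": 0, "hand": 0},
    {"dx": -0.02, "dy": 0, "dz": 0, "wx": 0, "wy": 0, "wz": 0, "hand": 0},
    {"dx": -0.02, "dy": 0, "dz": 0, "wx": 0, "wy": 0, "wz": 0, "hand": 0}
  ]
}}

```text
clock: 17.55
eef_pos: [0.5178, 0.0234, 0.0266]
tool_rot: [0.095, 0.995, 0.0, 0.002]
ft_force: [-0.7, -0.1, 0.2]
grip_width: -0.0002
grasp_force: 0.7
```

```bash
python3 st.py n
```

```text
yaw 169.07 z 0.0266 tote mm [-30.2   0.2] untilt [0.009 0.039] F tote x,y [-0.64 -0.18  0.18] w -0.0002
```

{"name": "drive_tool", "arguments": {
  "rows": [
    {"dx": -0.02, "dy": 0, "dz": 0, "wx": 0, "wy": 0, "wz": 0, "hand": 0},
    {"dx": -0.02, "dy": 0, "dz": 0, "wx": 0, "wy": 0, "wz": 0, "hand": 0},
    {"dx": -0.02, "dy": 0, "dz": 0, "wx": 0, "wy": 0, "wz": 0, "hand": 0}
  ]
}}

```text
clock: 17.85
eef_pos: [0.5191, 0.0232, 0.0266]
tool_rot: [0.095, 0.995, 0.0, 0.002]
ft_force: [-0.6, -0.1, -0.1]
grip_width: -0.0
grasp_force: 0.3
```

```bash
python3 st.py n
```

```text
yaw 169.06 z 0.0266 tote mm [-29.    0.3] untilt [0.01  0.044] F tote x,y [-0.59 -0.2  -0.08] w -0.0
```

Narrow cassette: the force dropped after the ride and stays at 0.6 N with its centre ≈26–27 mm in, so the ball is out in the notch. Now retracting and going to the middle cassette.

{"name": "drive_tool", "arguments": {
  "rows": [
    {"dx": 0.3, "dy": 0, "dz": 0, "wx": 0, "wy": 0, "wz": 0, "hand": 0},
    {"dx": 0.6, "dy": 0, "dz": -0.8, "wx": 0, "wy": 0, "wz": 0, "hand": 0},
    {"dx": 0.6, "dy": 0, "dz": -1.7, "wx": 0, "wy": 0, "wz": 0, "hand": 0},
    {"dx": 0.6, "dy": 0, "dz": -2.6, "wx": 0, "wy": 0, "wz": 0, "hand": 60},
    {"dx": 1.4, "dy": 6.5, "dz": -3.5, "wx": 0, "wy": 0, "wz": 1.8, "hand": 60},
    {"dx": 1.4, "dy": 6.5, "dz": -3.5, "wx": 0, "wy": 0, "wz": 1.8, "hand": 60},
    {"dx": 1.4, "dy": 6.5, "dz": -3.5, "wx": 0, "wy": 0, "wz": 1.8, "hand": 60},
    {"dx": 1.4, "dy": 6.5, "dz": -3.5, "wx": 0, "wy": 0, "wz": 1.8, "hand": 60},
    {"dx": 1.4, "dy": 6.5, "dz": -3.5, "wx": 0, "wy": 0, "wz": 1.8, "hand": 60},
    {"dx": 1.4, "dy": 6.5, "dz": -3.5, "wx": 0, "wy": 0, "wz": 1.8, "hand": 60},
    {"dx": 1.4, "dy": 6.5, "dz": -3.5, "wx": 0, "wy": 0, "wz": 1.8, "hand": 60},
    {"dx": 1.4, "dy": 6.5, "dz": -3.5, "wx": 0, "wy": 0, "wz": 1.8, "hand": 60},
    {"dx": 1.4, "dy": 6.5, "dz": -3.5, "wx": 0, "wy": 0, "wz": 1.8, "hand": 60},
    {"dx": 1.4, "dy": 6.5, "dz": -3.5, "wx": 0, "wy": 0, "wz": 1.8, "hand": 60},
    {"dx": 1.4, "dy": 6.5, "dz": -3.5, "wx": 0, "wy": 0, "wz": 1.8, "hand": 60},
    {"dx": 1.4, "dy": 6.5, "dz": -3.5, "wx": 0, "wy": 0, "wz": 1.8, "hand": 60},
    {"dx": 1.4, "dy": 6.5, "dz": -3.5, "wx": 0, "wy": 0, "wz": 1.8, "hand": 60}
  ]
}}

```text
clock: 19.55
eef_pos: [0.5114, 0.3546, 0.2019]
tool_rot: [0.174, 0.985, 0.0, 0.002]
ft_force: [-0.1, 0.8, -0.1]
grip_width: 0.0603
grasp_force: 0.0
```

```bash
python3 st.py; python3 - <<'E'
from h import *
C,im,o=cass('center_middle',.028);save('w7.png',im);print(o['joint_pos'].round(2))
E
```

```text
yaw 159.98 z 0.2019 tote mm [-100.   404.1] untilt [0.018 0.04 ] F tote x,y [-0.23  0.73 -0.09] w 0.0603
tcp [0.5114 0.3546 0.2019] yaw 159.98
center_middle 0.81 [318. 184.  42.  92.] rect [510.  355.4] [44.1 91.8] 70.3 pca -20.13 [0.5091 0.3557] [255. 255. 255.]
[ 0.61  0.5   0.28  1.35 -0.    0.96]
```

View pics/w7.png

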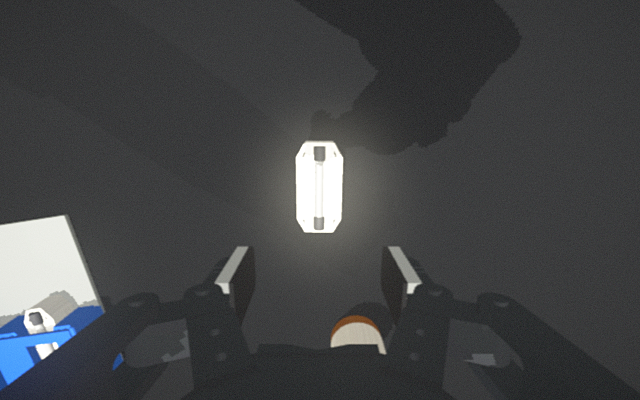

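Wrist picture: the silver middle cassette is at (318,184), 44×92 mm, lined up with the tool. The bottle is at (357,340), clear. The narrow one sits in its compartment at (38,325).

{"name": "drive_tool", "arguments": {
  "rows": [
    {"dx": 0.42, "dy": 0.01, "dz": 1, "wx": 0, "wy": 0, "wz": 0, "hand": 62},
    {"dx": 0.42, "dy": 0.01, "dz": 2, "wx": 0, "wy": 0, "wz": 0, "hand": 62},
    {"dx": 0.42, "dy": 0.01, "dz": 2.9, "wx": 0, "wy": 0, "wz": 0, "hand": 62},
    {"dx": 0.42, "dy": 0.01, "dz": 3.5, "wx": 0, "wy": 0, "wz": 0, "hand": 62},
    {"dx": 0.42, "dy": 0.01, "dz": 3.72, "wx": 0, "wy": 0, "wz": 0, "hand": 62},
    {"dx": 0.42, "dy": 0.01, "dz": 3.72, "wx": 0, "wy": 0, "wz": 0, "hand": 62},
    {"dx": 0.42, "dy": 0.01, "dz": 3.72, "wx": 0, "wy": 0, "wz": 0, "hand": 36},
    {"dx": 0.42, "dy": 0.01, "dz": 3.72, "wx": 0, "wy": 0, "wz": 0, "hand": 36},
    {"dx": 0.42, "dy": 0.01, "dz": 3.72, "wx": 0, "wy": 0, "wz": 0, "hand": 36},
    {"dx": 0.42, "dy": 0.01, "dz": 3.72, "wx": 0, "wy": 0, "wz": 0, "hand": 36},
    {"dx": 0.42, "dy": 0.01, "dz": 3.72, "wx": 0, "wy": 0, "wz": 0, "hand": 36}
  ]
}}

```text
clock: 20.75
eef_pos: [0.4939, 0.3645, 0.0182]
tool_rot: [0.173, 0.985, 0.002, 0.004]
ft_force: [0.1, -0.4, 7.1]
grip_width: 0.0427
grasp_force: 63.3
```

{"name": "drive_tool", "arguments": {
  "rows": [
    {"dx": 0, "dy": 0, "dz": -0.7, "wx": 0, "wy": 0, "wz": 0, "hand": 36},
    {"dx": 0, "dy": 0, "dz": -1.5, "wx": 0, "wy": 0, "wz": 0, "hand": 36},
    {"dx": 0, "dy": 0, "dz": -2.04, "wx": 0, "wy": 0, "wz": 0, "hand": 36},
    {"dx": -2.19, "dy": -7.97, "dz": -2.04, "wx": 0, "wy": 0, "wz": -1.8, "hand": 36},
    {"dx": -2.19, "dy": -7.97, "dz": -2.04, "wx": 0, "wy": 0, "wz": -1.8, "hand": 36},
    {"dx": -2.19, "dy": -7.97, "dz": -2.04, "wx": 0, "wy": 0, "wz": -1.8, "hand": 36},
    {"dx": -2.19, "dy": -7.97, "dz": -2.04, "wx": 0, "wy": 0, "wz": -1.8, "hand": 36},
    {"dx": -2.19, "dy": -7.97, "dz": -2.04, "wx": 0, "wy": 0, "wz": -1.8, "hand": 36},
    {"dx": -2.19, "dy": -7.97, "dz": -2.04, "wx": 0, "wy": 0, "wz": -1.8, "hand": 36},
    {"dx": -2.19, "dy": -7.97, "dz": -2.04, "wx": 0, "wy": 0, "wz": -1.8, "hand": 36},
    {"dx": -2.19, "dy": -7.97, "dz": -2.04, "wx": 0, "wy": 0, "wz": -1.8, "hand": 36},
    {"dx": -2.19, "dy": -7.97, "dz": -2.04, "wx": 0, "wy": 0, "wz": -1.8, "hand": 36},
    {"dx": -2.19, "dy": -7.97, "dz": -2.04, "wx": 0, "wy": 0, "wz": -1.8, "hand": 36},
    {"dx": -2.19, "dy": -7.97, "dz": -2.04, "wx": 0, "wy": 0, "wz": -1.8, "hand": 36},
    {"dx": -2.19, "dy": -7.97, "dz": -2.04, "wx": 0, "wy": 0, "wz": -1.8, "hand": 36}
  ]
}}

```text
clock: 22.25
eef_pos: [0.4591, -0.0475, 0.1174]
tool_rot: [0.094, 0.996, 0.001, 0.002]
ft_force: [0.1, -0.0, -3.0]
grip_width: 0.0427
grasp_force: 62.6
```

```bash
python3 st.py
```

```text
yaw 169.17 z 0.1174 tote mm [-74.3  -0.6] untilt [0.016 0.04 ] F tote x,y [ 0.11  0.   -2.95] w 0.0427
```

{"name": "drive_tool", "arguments": {
  "rows": [
    {"dx": 0, "dy": 0.01, "dz": 0.7, "wx": 0, "wy": 0, "wz": 0.02, "hand": 36},
    {"dx": 0, "dy": 0.01, "dz": 1.3, "wx": 0, "wy": 0, "wz": 0.02, "hand": 36},
    {"dx": 0, "dy": 0.01, "dz": 1.65, "wx": 0, "wy": 0, "wz": 0.02, "hand": 36},
    {"dx": 0, "dy": 0.01, "dz": 1.78, "wx": 0, "wy": 0, "wz": 0.02, "hand": 36},
    {"dx": 0, "dy": 0.01, "dz": 1.83, "wx": 0, "wy": 0, "wz": 0.02, "hand": 36},
    {"dx": 0, "dy": 0.01, "dz": 1.83, "wx": 0, "wy": 0, "wz": 0.02, "hand": 36},
    {"dx": 0, "dy": 0.01, "dz": 1.83, "wx": 0, "wy": 0, "wz": 0.02, "hand": 36}
  ]
}}

```text
clock: 22.95
eef_pos: [0.4605, -0.048, 0.0269]
tool_rot: [0.096, 0.995, 0.0, 0.003]
ft_force: [-0.4, 0.1, -1.4]
grip_width: 0.043
grasp_force: 62.5
```

```bash
python3 st.py; python3 - <<'E'
from h import *
C,im,o=cass('center_middle',.034)
m=bot.outline_of('wrist','center_middle')[0]['region'];p=np.argwhere(m)
r0=p[:,0].min();c=p[p[:,0]<=r0+2][:,1].mean();print(r0,c,tote(ray(C,c,r0,.034)))
for rr in (250,270,290):
    q=p[p[:,0]==rr][:,1];print(rr,tote(ray(C,q.min(),rr,.034)),tote(ray(C,q.max(),rr,.034)))
E
```

```text
yaw 169.0 z 0.0269 tote mm [-72.8  -0.9] untilt [0.013 0.066] F tote x,y [-0.45  0.01 -1.43] w 0.043
tcp [ 0.4605 -0.048   0.0269] yaw 169.0
center_middle 0.55 [319. 278. 105. 143.] rect [462.2 -48.7] [45.9 69.2] 77.2 pca -11.69 [ 0.4615 -0.0492] [225. 223. 211.]
206 315.9732142857143 [-105.8   -2.4]
250 [-86.2 -22.9] [-86.3  19.4]
270 [-76.8 -23.7] [-76.9  20.3]
290 [-67.  -24.1] [-67.1  20.3]
```

{"name": "drive_tool", "arguments": {
  "rows": [
    {"dx": -0.1, "dy": 0.022, "dz": 0, "wx": 0, "wy": 0, "wz": 0, "hand": 36},
    {"dx": -0.25, "dy": 0.022, "dz": 0, "wx": 0, "wy": 0, "wz": 0, "hand": 36},
    {"dx": -0.4, "dy": 0.022, "dz": 0, "wx": 0, "wy": 0, "wz": 0, "hand": 36},
    {"dx": -0.55, "dy": 0.022, "dz": 0, "wx": 0, "wy": 0, "wz": 0, "hand": 36},
    {"dx": -0.65, "dy": 0.022, "dz": 0, "wx": 0, "wy": 0, "wz": 0, "hand": 36},
    {"dx": -0.65, "dy": 0.022, "dz": 0, "wx": 0, "wy": 0, "wz": 0, "hand": 36},
    {"dx": -0.65, "dy": 0.022, "dz": 0, "wx": 0, "wy": 0, "wz": 0, "hand": 36}
  ]
}}

```text
clock: 23.8
eef_pos: [0.4915, -0.0533, 0.0258]
tool_rot: [0.096, 0.995, 0.0, 0.002]
ft_force: [-0.5, 0.3, -2.2]
grip_width: 0.0426
grasp_force: 62.5
```

```bash
python3 st.py
```

```text
yaw 168.97 z 0.0258 tote mm [-41.4  -0.2] untilt [0.009 0.036] F tote x,y [-0.6   0.23 -2.16] w 0.0426
```

{"name": "drive_tool", "arguments": {
  "rows": [
    {"dx": -0.08, "dy": 0, "dz": 0, "wx": 0, "wy": 0, "wz": 0, "hand": 36},
    {"dx": -0.08, "dy": 0, "dz": 0, "wx": 0, "wy": 0, "wz": 0, "hand": 36},
    {"dx": -0.08, "dy": 0, "dz": 0, "wx": 0, "wy": 0, "wz": 0, "hand": 36}
  ]
}}

```text
clock: 24.1
eef_pos: [0.4953, -0.0536, 0.0258]
tool_rot: [0.096, 0.995, 0.001, 0.002]
ft_force: [0.1, 3.1, -3.9]
grip_width: 0.0427
grasp_force: 62.4
```

```bash
python3 st.py
```

```text
yaw 169.0 z 0.0258 tote mm [-37.5   0.3] untilt [0.022 0.037] F tote x,y [-0.48  3.04 -3.94] w 0.0427
```

{"name": "drive_tool", "arguments": {
  "rows": [
    {"dx": -0.06, "dy": 0, "dz": 0, "wx": 0, "wy": 0, "wz": 0, "hand": 36},
    {"dx": -0.06, "dy": 0, "dz": 0, "wx": 0, "wy": 0, "wz": 0, "hand": 36},
    {"dx": -0.06, "dy": 0, "dz": 0, "wx": 0, "wy": 0, "wz": 0, "hand": 36}
  ]
}}

```text
clock: 24.4
eef_pos: [0.4988, -0.0543, 0.0261]
tool_rot: [0.096, 0.995, 0.001, 0.002]
ft_force: [-0.2, 4.9, -4.0]
grip_width: 0.0425
grasp_force: 62.3
```

```bash
python3 st.py
```

```text
yaw 169.0 z 0.0261 tote mm [-34.    0.3] untilt [0.021 0.048] F tote x,y [-1.18  4.8  -3.99] w 0.0425
```

{"name": "drive_tool", "arguments": {
  "rows": [
    {"dx": -0.05, "dy": 0, "dz": 0, "wx": 0, "wy": 0, "wz": 0, "hand": 36},
    {"dx": -0.05, "dy": 0, "dz": 0, "wx": 0, "wy": 0, "wz": 0, "hand": 36},
    {"dx": -0.05, "dy": 0, "dz": 0, "wx": 0, "wy": 0, "wz": 0, "hand": 36}
  ]
}}

```text
clock: 24.7
eef_pos: [0.5009, -0.0547, 0.026]
tool_rot: [0.096, 0.995, 0.001, 0.002]
ft_force: [-0.6, 5.0, -3.1]
grip_width: 0.0432
grasp_force: 62.4
```

```bash
python3 st.py
```

```text
yaw 169.0 z 0.026 tote mm [-31.9   0.3] untilt [0.021 0.039] F tote x,y [-1.57  4.84 -3.08] w 0.0432
```

{"name": "drive_tool", "arguments": {
  "rows": [
    {"dx": 0, "dy": 0.03, "dz": 0, "wx": 0, "wy": 0, "wz": 0, "hand": 36},
    {"dx": 0, "dy": 0.03, "dz": 0, "wx": 0, "wy": 0, "wz": 0, "hand": 36}
  ]
}}

```text
clock: 24.9
eef_pos: [0.5015, -0.0546, 0.0262]
tool_rot: [0.097, 0.995, -0.001, 0.002]
ft_force: [0.1, 0.4, -3.8]
grip_width: 0.0427
grasp_force: 62.5
```

```bash
python3 st.py
```

```text
yaw 168.92 z 0.0262 tote mm [-31.2   0.6] untilt [-0.013  0.055] F tote x,y [ 0.06  0.44 -3.76] w 0.0427
```

{"name": "drive_tool", "arguments": {
  "rows": [
    {"dx": -0.05, "dy": 0, "dz": 0, "wx": 0, "wy": 0, "wz": 0, "hand": 36},
    {"dx": -0.05, "dy": 0, "dz": 0, "wx": 0, "wy": 0, "wz": 0, "hand": 36},
    {"dx": -0.05, "dy": 0, "dz": 0, "wx": 0, "wy": 0, "wz": 0, "hand": 36}
  ]
}}

```text
clock: 25.2
eef_pos: [0.5036, -0.055, 0.0261]
tool_rot: [0.097, 0.995, -0.0, 0.002]
ft_force: [-1.3, -2.0, -2.2]
grip_width: 0.0428
grasp_force: 62.7
```

```bash
python3 st.py
```

```text
yaw 168.92 z 0.0261 tote mm [-29.2   0.6] untilt [-0.007  0.043] F tote x,y [-0.86 -2.25 -2.23] w 0.0428
```

{"name": "drive_tool", "arguments": {
  "rows": [
    {"dx": -0.05, "dy": 0, "dz": 0, "wx": 0, "wy": 0, "wz": 0, "hand": 36},
    {"dx": -0.1, "dy": 0, "dz": 0, "wx": 0, "wy": 0, "wz": 0, "hand": 36},
    {"dx": -0.1, "dy": 0, "dz": 0, "wx": 0, "wy": 0, "wz": 0, "hand": 36}
  ]
}}

```text
clock: 25.5
eef_pos: [0.5061, -0.0554, 0.025]
tool_rot: [0.096, 0.995, -0.0, -0.001]
ft_force: [-4.9, -2.1, -3.1]
grip_width: 0.0427
grasp_force: 62.4
```

```bash
python3 st.py
```

```text
yaw 168.93 z 0.025 tote mm [-26.6   0.6] untilt [-0.007 -0.016] F tote x,y [-4.41 -3.   -3.05] w 0.0427
```

{"name": "drive_tool", "arguments": {
  "rows": [
    {"dx": -0.06, "dy": 0, "dz": 0, "wx": 0, "wy": 0, "wz": 0, "hand": 36},
    {"dx": -0.12, "dy": 0, "dz": 0, "wx": 0, "wy": 0, "wz": 0, "hand": 36},
    {"dx": -0.18, "dy": 0, "dz": 0, "wx": 0, "wy": 0, "wz": 0, "hand": 36},
    {"dx": -0.2, "dy": 0, "dz": 0.02, "wx": 0, "wy": 0, "wz": 0, "hand": 36},
    {"dx": -0.2, "dy": 0, "dz": 0.02, "wx": 0, "wy": 0, "wz": 0, "hand": 36}
  ]
}}

```text
clock: 26.0
eef_pos: [0.518, -0.0578, 0.0247]
tool_rot: [0.097, 0.995, -0.001, 0.001]
ft_force: [-2.7, -3.2, -4.5]
grip_width: 0.0429
grasp_force: 62.4
```

```bash
python3 st.py
```

```text
yaw 168.92 z 0.0247 tote mm [-14.5   0.6] untilt [-0.008  0.034] F tote x,y [-2.02 -3.7  -4.55] w 0.0429
```

{"name": "drive_tool", "arguments": {
  "rows": [
    {"dx": 0, "dy": 0, "dz": 0, "wx": 0, "wy": 0, "wz": 0, "hand": 60},
    {"dx": 0, "dy": 0, "dz": 0, "wx": 0, "wy": 0, "wz": 0, "hand": 60},
    {"dx": 0, "dy": 0, "dz": 0, "wx": 0, "wy": 0, "wz": 0, "hand": 60},
    {"dx": 0, "dy": 0, "dz": -0.4, "wx": 0, "wy": 0, "wz": 0, "hand": 60},
    {"dx": 0, "dy": 0, "dz": -0.9, "wx": 0, "wy": 0, "wz": 0, "hand": 60},
    {"dx": 0.3, "dy": 0, "dz": -1.2, "wx": 0, "wy": 0, "wz": 0, "hand": 0},
    {"dx": 0.7, "dy": 0, "dz": -1.2, "wx": 0, "wy": 0, "wz": 0, "hand": 0},
    {"dx": 1.0, "dy": 0, "dz": -1.2, "wx": 0, "wy": 0, "wz": 0, "hand": 0},
    {"dx": 1.0, "dy": 0, "dz": -1, "wx": 0, "wy": 0, "wz": 0, "hand": 0},
    {"dx": 1.0, "dy": 0, "dz": -0.5, "wx": 0, "wy": 0, "wz": 0, "hand": 0},
    {"dx": 1.0, "dy": 0, "dz": -0.1, "wx": 0, "wy": 0, "wz": 0, "hand": 0},
    {"dx": 1.0, "dy": 0, "dz": 0, "wx": 0, "wy": 0, "wz": 0, "hand": 0},
    {"dx": 1.0, "dy": 0, "dz": 0, "wx": 0, "wy": 0, "wz": 0, "hand": 0}
  ]
}}

```text
clock: 27.3
eef_pos: [0.4692, -0.0473, 0.0241]
tool_rot: [0.096, 0.995, 0.0, 0.001]
ft_force: [0.9, 0.2, -0.2]
grip_width: -0.0001
grasp_force: 0.0
```

```bash
python3 st.py
```

```text
yaw 168.98 z 0.0241 tote mm [-64.4   1.5] untilt [0.011 0.024] F tote x,y [ 0.84  0.37 -0.23] w -0.0001
```

{"name": "drive_tool", "arguments": {
  "rows": [
    {"dx": -0.08, "dy": -0.01, "dz": 0, "wx": 0, "wy": 0, "wz": 0, "hand": 0},
    {"dx": -0.16, "dy": -0.01, "dz": 0, "wx": 0, "wy": 0, "wz": 0, "hand": 0},
    {"dx": -0.22, "dy": -0.01, "dz": 0, "wx": 0, "wy": 0, "wz": 0, "hand": 0},
    {"dx": -0.22, "dy": -0.01, "dz": 0, "wx": 0, "wy": 0, "wz": 0, "hand": 0}
  ]
}}

```text
clock: 27.7
eef_pos: [0.4813, -0.0502, 0.0256]
tool_rot: [0.096, 0.995, 0.0, 0.003]
ft_force: [0.2, 0.1, 0.1]
grip_width: -0.0002
grasp_force: 0.0
```

```bash
python3 st.py
```

```text
yaw 168.96 z 0.0256 tote mm [-52.    0.9] untilt [0.013 0.065] F tote x,y [0.19 0.15 0.05] w -0.0002
```

{"name": "drive_tool", "arguments": {
  "rows": [
    {"dx": -0.05, "dy": 0, "dz": 0, "wx": 0, "wy": 0, "wz": 0, "hand": 0},
    {"dx": -0.1, "dy": 0, "dz": 0, "wx": 0, "wy": 0, "wz": 0, "hand": 0},
    {"dx": -0.1, "dy": 0, "dz": 0, "wx": 0, "wy": 0, "wz": 0, "hand": 0}
  ]
}}

```text
clock: 28.0
eef_pos: [0.4832, -0.0508, 0.0246]
tool_rot: [0.096, 0.995, 0.0, 0.0]
ft_force: [-4.3, 1.2, 2.8]
grip_width: 0.0004
grasp_force: 2.2
```

```bash
python3 st.py
```

```text
yaw 168.96 z 0.0246 tote mm [-49.9   0.7] untilt [0.008 0.003] F tote x,y [-4.49  0.36  2.83] w 0.0004
```

{"name": "drive_tool", "arguments": {
  "rows": [
    {"dx": -0.06, "dy": 0, "dz": 0, "wx": 0, "wy": 0, "wz": 0, "hand": 0},
    {"dx": -0.12, "dy": 0, "dz": 0, "wx": 0, "wy": 0, "wz": 0, "hand": 0},
    {"dx": -0.17, "dy": 0, "dz": 0, "wx": 0, "wy": 0, "wz": 0, "hand": 0},
    {"dx": -0.17, "dy": 0, "dz": 0, "wx": 0, "wy": 0, "wz": 0, "hand": 0}
  ]
}}

```text
clock: 28.4
eef_pos: [0.4902, -0.0524, 0.024]
tool_rot: [0.096, 0.995, 0.0, -0.001]
ft_force: [-6.7, 0.5, 2.1]
grip_width: 0.0
grasp_force: 2.9
```

```bash
python3 st.py
```

```text
yaw 168.96 z 0.024 tote mm [-42.8   0.5] untilt [ 0.002 -0.027] F tote x,y [-6.71 -0.85  2.14] w 0.0
```

{"name": "drive_tool", "arguments": {
  "rows": [
    {"dx": -0.04, "dy": 0, "dz": 0, "wx": 0, "wy": 0, "wz": 0, "hand": 0},
    {"dx": -0.04, "dy": 0, "dz": 0, "wx": 0, "wy": 0, "wz": 0, "hand": 0},
    {"dx": -0.04, "dy": 0, "dz": 0, "wx": 0, "wy": 0, "wz": 0, "hand": 0}
  ]
}}

```text
clock: 28.7
eef_pos: [0.4923, -0.0528, 0.024]
tool_rot: [0.096, 0.995, 0.0, -0.001]
ft_force: [-6.0, 0.0, 1.4]
grip_width: 0.0
grasp_force: 2.8
```

```bash
python3 st.py
```

```text
yaw 168.97 z 0.024 tote mm [-40.7   0.5] untilt [ 0.002 -0.022] F tote x,y [-5.88 -1.1   1.44] w 0.0
```

{"name": "drive_tool", "arguments": {
  "rows": [
    {"dx": -0.04, "dy": 0, "dz": 0, "wx": 0, "wy": 0, "wz": 0, "hand": 0},
    {"dx": -0.04, "dy": 0, "dz": 0, "wx": 0, "wy": 0, "wz": 0, "hand": 0},
    {"dx": -0.04, "dy": 0, "dz": 0, "wx": 0, "wy": 0, "wz": 0, "hand": 0}
  ]
}}

```text
clock: 29.0
eef_pos: [0.4942, -0.0532, 0.024]
tool_rot: [0.096, 0.995, 0.0, -0.001]
ft_force: [-5.3, 0.4, 0.7]
grip_width: -0.0002
grasp_force: 2.9
```

```bash
python3 st.py
```

```text
yaw 168.96 z 0.024 tote mm [-38.7   0.5] untilt [ 0.001 -0.024] F tote x,y [-5.26 -0.66  0.71] w -0.0002
```

{"name": "drive_tool", "arguments": {
  "rows": [
    {"dx": -0.04, "dy": 0, "dz": 0, "wx": 0, "wy": 0, "wz": 0, "hand": 0},
    {"dx": -0.04, "dy": 0, "dz": 0, "wx": 0, "wy": 0, "wz": 0, "hand": 0},
    {"dx": -0.04, "dy": 0, "dz": 0, "wx": 0, "wy": 0, "wz": 0, "hand": 0}
  ]
}}

```text
clock: 29.3
eef_pos: [0.4965, -0.0536, 0.024]
tool_rot: [0.096, 0.995, 0.0, -0.001]
ft_force: [-5.4, -0.0, -0.3]
grip_width: 0.0001
grasp_force: 2.6
```

```bash
python3 st.py
```

```text
yaw 168.96 z 0.024 tote mm [-36.4   0.5] untilt [ 0.002 -0.017] F tote x,y [-5.33 -1.07 -0.26] w 0.0001
```

{"name": "drive_tool", "arguments": {
  "rows": [
    {"dx": -0.03, "dy": 0, "dz": 0, "wx": 0, "wy": 0, "wz": 0, "hand": 0},
    {"dx": -0.03, "dy": 0, "dz": 0, "wx": 0, "wy": 0, "wz": 0, "hand": 0},
    {"dx": -0.03, "dy": 0, "dz": 0, "wx": 0, "wy": 0, "wz": 0, "hand": 0}
  ]
}}

```text
clock: 29.6
eef_pos: [0.5008, -0.0541, 0.0249]
tool_rot: [0.096, 0.995, 0.0, 0.002]
ft_force: [-1.1, 1.0, -0.7]
grip_width: 0.0
grasp_force: 0.7
```

```bash
python3 st.py
```

```text
yaw 168.97 z 0.0249 tote mm [-32.    0.9] untilt [0.011 0.047] F tote x,y [-1.23  0.83 -0.71] w 0.0
```

{"name": "drive_tool", "arguments": {
  "rows": [
    {"dx": -0.02, "dy": 0, "dz": 0, "wx": 0, "wy": 0, "wz": 0, "hand": 0},
    {"dx": -0.02, "dy": 0, "dz": 0, "wx": 0, "wy": 0, "wz": 0, "hand": 0},
    {"dx": -0.02, "dy": 0, "dz": 0, "wx": 0, "wy": 0, "wz": 0, "hand": 0}
  ]
}}

```text
clock: 29.9
eef_pos: [0.5026, -0.0544, 0.0254]
tool_rot: [0.096, 0.995, 0.0, 0.003]
ft_force: [0.0, 0.2, 0.5]
grip_width: 0.0002
grasp_force: 0.0
```

```bash
python3 st.py
```

```text
yaw 168.97 z 0.0254 tote mm [-30.3   0.9] untilt [0.012 0.065] F tote x,y [-0.02  0.16  0.53] w 0.0002
```

{"name": "drive_tool", "arguments": {
  "rows": [
    {"dx": -0.02, "dy": 0, "dz": 0, "wx": 0, "wy": 0, "wz": 0, "hand": 0},
    {"dx": -0.02, "dy": 0, "dz": 0, "wx": 0, "wy": 0, "wz": 0, "hand": 0},
    {"dx": -0.02, "dy": 0, "dz": 0, "wx": 0, "wy": 0, "wz": 0, "hand": 0}
  ]
}}

```text
clock: 30.2
eef_pos: [0.5027, -0.0545, 0.0251]
tool_rot: [0.096, 0.995, 0.0, 0.002]
ft_force: [-1.5, -0.4, 0.7]
grip_width: -0.0
grasp_force: 0.3
```

```bash
python3 st.py
```

```text
yaw 168.97 z 0.0251 tote mm [-30.1   0.9] untilt [0.011 0.047] F tote x,y [-1.37 -0.65  0.66] w -0.0
```

{"name": "drive_tool", "arguments": {
  "rows": [
    {"dx": -0.02, "dy": 0, "dz": 0, "wx": 0, "wy": 0, "wz": 0, "hand": 0},
    {"dx": -0.02, "dy": 0, "dz": 0, "wx": 0, "wy": 0, "wz": 0, "hand": 0},
    {"dx": -0.02, "dy": 0, "dz": 0, "wx": 0, "wy": 0, "wz": 0, "hand": 0}
  ]
}}

```text
clock: 30.5
eef_pos: [0.5034, -0.0546, 0.025]
tool_rot: [0.096, 0.995, 0.0, 0.002]
ft_force: [-1.2, 1.3, 1.0]
grip_width: -0.0
grasp_force: 0.8
```

```bash
python3 st.py
```

```text
yaw 168.97 z 0.025 tote mm [-29.4   0.8] untilt [0.01  0.038] F tote x,y [-1.4   1.08  0.97] w -0.0
```

{"name": "drive_tool", "arguments": {
  "rows": [
    {"dx": -0.02, "dy": 0, "dz": 0, "wx": 0, "wy": 0, "wz": 0, "hand": 0},
    {"dx": -0.02, "dy": 0, "dz": 0, "wx": 0, "wy": 0, "wz": 0, "hand": 0},
    {"dx": -0.02, "dy": 0, "dz": 0, "wx": 0, "wy": 0, "wz": 0, "hand": 0}
  ]
}}

```text
clock: 30.8
eef_pos: [0.5046, -0.0549, 0.025]
tool_rot: [0.096, 0.995, 0.0, 0.002]
ft_force: [-1.7, -0.3, -0.6]
grip_width: 0.0002
grasp_force: 0.4
```

```bash
python3 st.py
```

```text
yaw 168.96 z 0.025 tote mm [-28.2   0.8] untilt [0.01  0.043] F tote x,y [-1.6  -0.6  -0.55] w 0.0002
```

{"name": "drive_tool", "arguments": {
  "rows": [
    {"dx": 0.3, "dy": 0, "dz": 0, "wx": 0, "wy": 0, "wz": 0, "hand": 0},
    {"dx": 0.6, "dy": 0, "dz": -0.8, "wx": 0, "wy": 0, "wz": 0, "hand": 0},
    {"dx": 0.6, "dy": 0, "dz": -1.7, "wx": 0, "wy": 0, "wz": 0, "hand": 0},
    {"dx": 0.6, "dy": 0, "dz": -2.6, "wx": 0, "wy": 0, "wz": 0, "hand": 85},
    {"dx": 0, "dy": 0.8, "dz": -3.5, "wx": 0, "wy": 0, "wz": 0, "hand": 85},
    {"dx": -0.5, "dy": 0.8, "dz": -4, "wx": 0, "wy": 0, "wz": 0, "hand": 85},
    {"dx": -0.8, "dy": 0.8, "dz": -4, "wx": 0, "wy": 0, "wz": 0, "hand": 85},
    {"dx": -0.8, "dy": 0.8, "dz": -4, "wx": 0, "wy": 0, "wz": 0, "hand": 85},
    {"dx": -0.8, "dy": 0.8, "dz": -4, "wx": 0, "wy": 0, "wz": 0, "hand": 85}
  ]
}}

```text
clock: 31.7
eef_pos: [0.5501, -0.0233, 0.2245]
tool_rot: [0.096, 0.995, 0.0, 0.001]
ft_force: [-0.1, -0.4, 0.4]
grip_width: 0.0845
grasp_force: 0.0
```

```bash
python3 st.py; python3 - <<'E'
from h import *
C=cam('wrist');im=bot.camera('wrist');save('w8.png',im)
for b,m,c in(('n',MN,26.5),('m',MM,27.5)):
    p=m+(c-45)*X;print(b,'expected rear px',np.round(proj(C,[*p,.034]),1),'mouth',np.round(proj(C,[*m,.006]),1))
E
```

```text
yaw 168.96 z 0.2245 tote mm [10.5 40.6] untilt [0.008 0.024] F tote x,y [-0.03 -0.39  0.36] w 0.0845
n expected rear px [ 313.  1436.5] mouth [353.6 171.6]
m expected rear px [ 318.6 1441.7] mouth [282.  171.5]
```

View pics/w8.png

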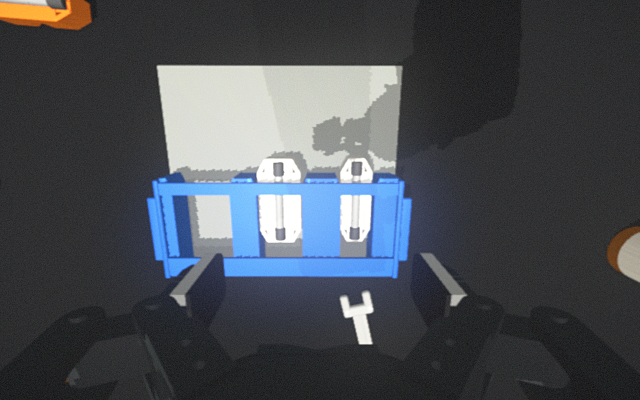

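Both cassettes lie lengthways in their compartments: middle from (279,158) to (279,242), narrow from (355,158) to (355,242). The wide compartment is empty. Checking the depths.

```bash
python3 - <<'E'
from h import *
C=cam('wrist');im=bot.camera('wrist')
for n,m,u in(('n',MN,355.5),('m',MM,279.5)):
    a=tote(ray(C,u,158,.034),m);b=tote(ray(C,u,242.5,.034),m);print(n,a,b,(a+b)/2)
for t in('center_narrow','center_middle'):
    for d in bot.look_for('wrist',t)[:3]:
        e=d['extent'];print(t,round(d['score'],2),np.round(e,1),tote(ray(C,e[0],e[1],.034),MN if 'narrow' in t else MM))
E
```

```text
n [-19.3  -1.9] [72.7  1.2] [26.7  -0.35]
m [-19.2   0.8] [72.8 -2. ] [26.8 -0.6]
center_narrow 0.9 [46.5 15.9 93.1 30.5] [-147.5 -286.9]
center_narrow 0.75 [355.6 200.6  34.7  89.9] [25.4 -0.3]
center_middle 0.86 [281.2 199.8  45.   91.1] [24.6  1.3]
```

```bash
python3 -c "
from workcell import bot
print(bot.job_done())"
```

```text
the job is handed in; nothing more can be done
None
```

I've handed the job in: by push force and a last wrist-camera look, the narrow and middle cassettes are clicked into their own compartments, each centred about 27 mm in. The wide compartment is empty, no bystander was touched, and about 32 s were used; no verdict came back.

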